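# Sweep the wood scraps into the scrap pan

## Robot

A 6-joint arm with a two-finger parallel gripper is mounted at the origin on a cart in front of the work surface, level with it; the furniture and walls round the work are solid. World frame = base frame: x ahead of the robot, y to its left, z up, the work surface at z = 0. Lengths are in mm, angles in rad, forces in N, time in s.
With the tool pointing down it reaches from about 350 to 975 mm from the base axis. Payload 4.9 kg.
Tool frame: the origin (TCP) lies at the very end of the fingers, on their centre line; the grasp point (between the pads) lies 19 mm behind it; z points along the fingers, y is the direction in which the jaws open and shut (so a half turn about z gives the same grasp; the last joint's range is limited). The gripper opens to 85 mm and grips with 20 to 120 N. Pads are 22 mm wide; open, the fingers measure 114 mm over their backs; the gripper's body (76 mm by 85 mm) begins 54 mm behind the grasp point. The pads swing forward as they close: fully open they stand 13 mm farther back than shut.
Start: joints at [1.014, 0.053, 1.613, -0, 1.476, -0.119], TCP at [264.955, 566.039, 231.304] pointing down, gripper open.
Joint ranges: [-3.01, 3.01], [-1.01, 2.22], [0.06, 2.58], [-1.02, 4.17], [0.09, 2.62], [-3.14, 3.14]. Speed limits (rad/s): [2.57, 2.57, 3.14, 3.14, 3.14, 3.14].

## Interface

Orientations are given as a 3x3 rotation matrix whose columns are the frame's x, y, z axes.
In Python, from station import env gives the robot as it stands. The module is installed in compiled form; this text tells all that it offers.
- The arm moves only by the tool play_rows, never from a script. Its argument "motion" is a list of rows, each a list of 3 entries, a list of its own where there are three numbers: the shift along the tool's x, y, z in mm, then the turn, a rotation vector about the tool's x, y, z in degrees, then the finger opening in mm, from 0 to 85.4. In form: [[[x, y, z], [wx, wy, wz], hand], ...]. A call has 1 to 8 rows; each row shifts and turns the pose as measured when the row begins, along the tool's axes as they then stand; what a row does not reach is not made up. A row lasts 1/12 s, in which the tool goes at most 41.7 mm and 7.16 degrees, less where a joint would pass 70% of its speed; a pose out of reach is approached as far as the arm can. A call with a gripper value outside its range is refused whole. The fingers move at their own pace and stop on an object; the grip force is fixed at half the most. Time passes only in rows, so rows that do not move let the fingers close. It gives the time, the measured TCP pose, the force and the opening at its end, in the units of the state.
- env.get_state(): the state, without advancing time (a new reading comes with each control period).
- env.grab_frame(name): name is "scene" or "top" or "wrist"; returns the picture (480x640x3 uint8, red, green, blue); there is no depth.
- env.camera_info(name): a dict with "fov_y" (degrees; the focal length in pixels is half the picture's height over the tangent of half this angle, whatever the lens; pixels are square), "cx", "cy" (the principal point, pixels), "R" (3x3) and "t" (3): a world point X has camera coordinates R X + t; the wrist camera has in their place "mount" (4x4, takes a point from camera to tool coordinates, whose origin is the TCP and whose axes are the flange's). Camera axes: x right, y down, z forward; pixel columns grow to the right and rows downward; lengths in mm; the calibration is good to about 2 mm. A picture is of the moment at which its call begins: read the wrist's pose just before it. camera_info takes no time and is no camera call.
- env.close_job(): hands the job in, once; it reports no verdict.
The state is a dict: "t": time; "joints": joint angles; "qvel": joint speeds; "effort": joint torques, N m; "eef_pos": TCP position; "tool_rot": TCP orientation; "contact_force": force on the tool from outside, world axes, zero at the start; "moment": the same for the moment, N m; "gripper_width": opening from 0.0 (shut) to 1.0 (fully open).
Only numpy, scipy, OpenCV 4.12 (cv2) and the standard library are available. Lean on these libraries where they do the work, as an engineer would, in place of code of your own. Each camera call takes 0.05 s, during which the arm holds its last target.

## Task

Clear the front of the moulder table: with your fingertips, sweep the two wood scraps (the flat brown offcut and the short end of stepped strip) along the table top, in through the open side of the sheet-steel scrap pan, until both lie flat on the pan's floor well past its front edge. Only sweep them: do not pinch or lift them, and do not jam them hard against anything. Leave the spacer rings, setting block, moulding sample and pencil where they are.

Things in the scene. Friction and masses are not known exactly. Their poses are not given: they have to be found in the camera images.
- pan: open scrap pan of grey sheet steel, fixed to the table. Origin: centre of its inside, on the table top; x level from the open side to the back wall, y across, z up. Inside x from -95 to +95, y from -75 to +75 mm. Floor 1.5 mm above the table; the first 30 mm at the open side (-x, no wall) ramp up to it from the table. Other walls 3 mm thick, rims 31 mm above the table; wire handle behind.
- pan_mouth (a point): middle of the front edge of the pan's ramp, at table height: the middle of the open side (95 mm from the pan's origin along its -x); axes as the pan's.
- offcut: scrap: flat brown wooden block, 60 (x) x 75 (y) x 22 mm high, about 50 g, loose. Origin: centre of its underside; z up.
- rebated_end: scrap: short end of pale wooden strip with a step (rebate) along one side, 45 (x) x 32 (y) x 23 mm high (12 mm high on the low side, +y), about 25 g, loose. Origin: centre of its underside; z up.
- tall_ring: grey steel spacer ring, 54 mm across, 30 mm high, loose, behind the scraps, beside one of the two fixed black clamps (25 mm high) of the jig. Leave alone. Origin: centre of its underside.
- wide_ring: grey steel spacer ring, 60 mm across, 20 mm high, loose, at the right beyond the moulding sample. Leave alone. Origin: centre of its underside.
- setting_block: light block 40 x 60 x 30 mm with a black knob to 46 mm height, loose, behind the tall ring. Leave alone. Origin: centre of its underside.
- moulding: finished pale moulding sample, 45 x 160 (y) x 36 mm high, loose, at the right beyond the pan. Leave alone: it is good work, not scrap. Origin: centre of its underside.
- pencil: flat red carpenter pencil, 9 x 118 (y) x 8 mm, loose, along the edge of the table next to the robot. Leave alone. Origin: centre of its underside.

How it is judged (in metres and radians):
At the end, for the whole second after the job is handed in: Both scraps at rest in the pan, flat (within 0.15 rad) on its floor, their centres at least 30 mm past the front edge of its open side and between its walls; all five bystanders within 15 mm of where they stood (x of offcut in the frame of pan between -0.065 and 0.095 m and y of offcut in the frame of pan between -0.075 and 0.075 m and height (world z) of offcut between -0.002 and 0.01 m and angle between each of offcut, rebated_end's own z axis and vertical below 0.15 rad and linear speed of each of offcut, rebated_end below 0.02 m/s and x of rebated_end in the frame of pan between -0.065 and 0.095 m and y of rebated_end in the frame of pan between -0.075 and 0.075 m and height (world z) of rebated_end between -0.002 and 0.01 m and distance of each of tall_ring, wide_ring, setting_block, moulding, pencil from where it was at the start of the episode below 0.015 m); the robot touches nothing.
It fails at once if a scrap is lifted (its underside centre 25 mm or more above the table) (height (world z) of any of offcut, rebated_end above 0.025 m).
It fails at once if a scrap is pinched or jammed (more than 25 N between it and the fingers) (contact force between the fingers and offcut above 25 N or contact force between the fingers and rebated_end above 25 N).
It fails at once if a ring, the setting block, moulding sample or pencil is moved 15 mm or more (distance of any of tall_ring, wide_ring, setting_block, moulding, pencil from where it was at the start of the episode above 0.015 m).
It also fails if it takes over 61 s, if anything falls off the work surface, if the arm or the gripper's body presses on something with over 40 N, if the wrist force passes 120 N, or if a joint passes its speed limit or range.

## Working session

There is one attempt and no reset: what is moved stays moved. The work goes in short steps, Python scripts to look and compute and a tool call to move; the robot and the scene stay as the last step left them, time stands still between calls to the robot, and variables do not carry over. Pictures are saved under pics/ and viewed, and the job is handed in when it is done.

Besides the shell and the picture viewer there is one more tool, called after "Emit:" as name(argument=value, ...) on one line, values as JSON. play_rows: Moves the arm, as the interface text tells. Its arguments: {"type":"object","properties":{"motion":{"type":"array"}},"required":["motion"]}

```bash
mkdir -p pics; ls; python3 - <<'E'
from station import env
import cv2,numpy as np
s=env.get_state();print(s)
for n in("scene","top","wrist"):
    f=env.grab_frame(n);cv2.imwrite(f"pics/{n}0.png",f[:,:,::-1]);print(n,env.camera_info(n))
E
```

```text
pics
{'t': 0.0, 'joints': array([ 1.01401816e+00,  5.33739217e-02,  1.61426378e+00, -2.16322782e-05,
        1.47599344e+00, -1.19016962e-01]), 'qvel': array([-9.18228485e-05, -2.37549587e-04,  2.36649879e-04,  2.14023320e-03,
       -2.84583642e-03,  1.26897354e-03]), 'effort': array([-2.47220305e-04, -3.93699038e+01, -3.70168269e+01, -1.46591028e-04,
        7.42087956e-03,  8.40321434e-06]), 'eef_pos': array([264.63608812, 565.53672311, 230.07048398]), 'tool_rot': array([[-9.05703747e-01,  4.23909898e-01, -1.05896325e-03],
       [ 4.23911163e-01,  9.05702098e-01, -1.74197807e-03],
       [ 2.20663493e-04, -2.02662241e-03, -9.99997922e-01]]), 'contact_force': array([ 1.22733051,  0.28682248, -1.00353268]), 'moment': array([-0.01403487, -0.00915729, -0.01165727]), 'gripper_width': 1.0031182652451263}
scene {'fov_y': 45.42267430124806, 'cx': 319.32336230714907, 'cy': 235.9711308551575, 'R': array([[ 0.64970222, -0.76018733,  0.00150103],
       [-0.29526408, -0.25416913, -0.92098707],
       [ 0.70050421,  0.59792414, -0.38959026]]), 't': array([-364.56262298,  192.43509624,  536.09482685])}
top {'fov_y': 55.37215742340126, 'cx': 321.6841763651763, 'cy': 238.79165688110288, 'R': array([[-0.09648095, -0.99531452, -0.00635946],
       [-0.97066043,  0.09550108, -0.22067593],
       [ 0.22024929, -0.01511815, -0.97532645]]), 't': array([ 18.74809583, 538.7393081 , 760.33835696])}
wrist {'fov_y': 64.01083918915512, 'cx': 314.5721672305402, 'cy': 247.3060284528984, 'mount': array([[ 9.86260522e-04, -9.59404803e-01, -2.82030940e-01,
         7.21894021e+01],
       [ 9.99998645e-01,  1.31795905e-03, -9.86406155e-04,
         1.57852582e+00],
       [ 1.31806803e-03, -2.82029585e-01,  9.59404803e-01,
        -1.43263073e+02],
       [ 0.00000000e+00,  0.00000000e+00,  0.00000000e+00,
         1.00000000e+00]])}
```

View pics/top0.png

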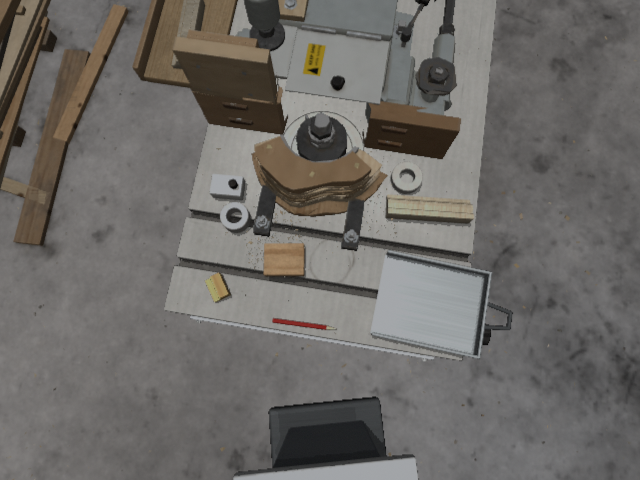

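View pics/scene0.png

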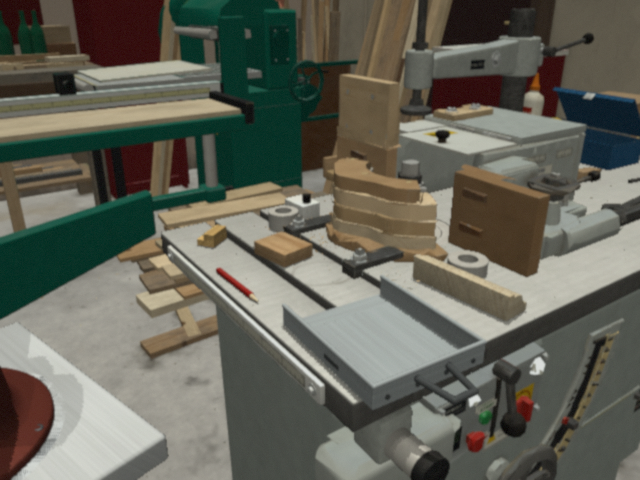

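View pics/wrist0.png

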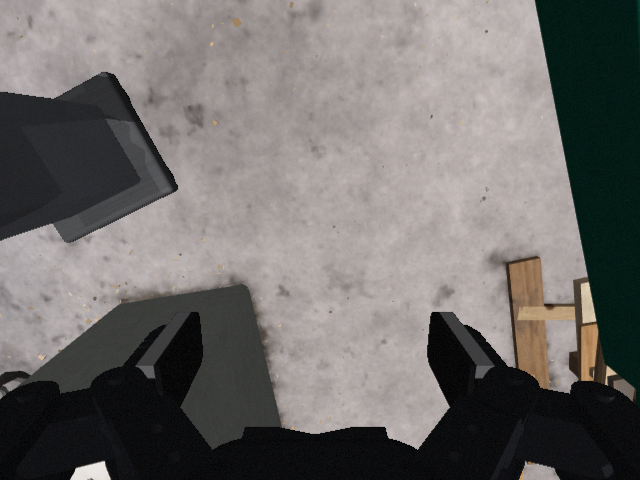

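```bash
cat >h.py <<'E'
from station import env
import cv2,numpy as np
def ray(n,u,v,ci=None,s=None):
    c=env.camera_info(n);f=240/np.tan(np.radians(c['fov_y']/2))
    d=np.array([(u-c['cx'])/f,(v-c['cy'])/f,1])
    if n=='wrist':
        s=s or env.get_state();M=c['mount'];R=s['tool_rot']
        return s['eef_pos']+R@M[:3,3],R@M[:3,:3]@d
    return -c['R'].T@c['t'],c['R'].T@d
def pl(n,u,v,z=0,s=None):
    o,d=ray(n,u,v,s=s);return (o+d*(z-o[2])/d[2]).round(1)
def tri(a,b):
    (o,d),(p,e)=ray(*a),ray(*b)
    k=np.linalg.lstsq(np.c_[d,-e],p-o,rcond=None)[0]
    P,Q=o+k[0]*d,p+k[1]*e
    return ((P+Q)/2).round(1),round(float(np.linalg.norm(P-Q)),1)
def proj(n,X,s=None):
    c=env.camera_info(n);f=240/np.tan(np.radians(c['fov_y']/2))
    if n=='wrist':
        M=c['mount'];R=s['tool_rot'];x=M[:3,:3].T@(R.T@(np.array(X)-s['eef_pos'])-M[:3,3])
    else: x=c['R']@np.array(X)+c['t']
    return (x[:2]/x[2]*f+[c['cx'],c['cy']]).round(1)
def crop(src,dst,x0,y0,x1,y1,k):
    a=cv2.imread(src)[y0:y1,x0:x1];cv2.imwrite(dst,cv2.resize(a,None,fx=k,fy=k,interpolation=cv2.INTER_CUBIC))
E
python3 - <<'E'
from h import *
crop('pics/top0.png','pics/topA.png',160,160,340,340,4)
crop('pics/top0.png','pics/topB.png',330,180,520,370,4)
crop('pics/top0.png','pics/topB.png',330,180,520,370,3)
crop('pics/top0.png','pics/topA.png',160,170,360,340,4)
crop('pics/scene0.png','pics/scA.png',160,180,360,320,4)
E
```

```text
(no output)
```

View pics/topA.png

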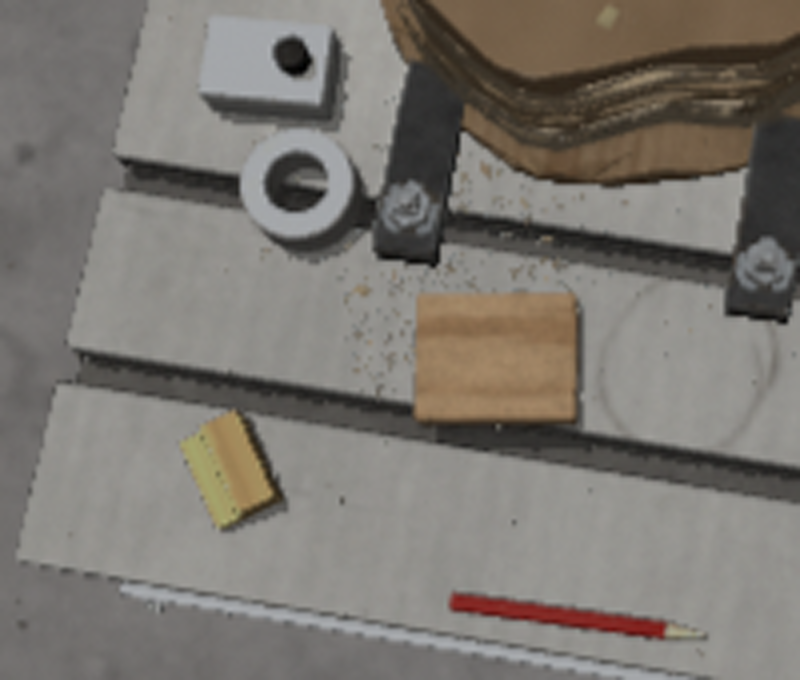

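View pics/topB.png

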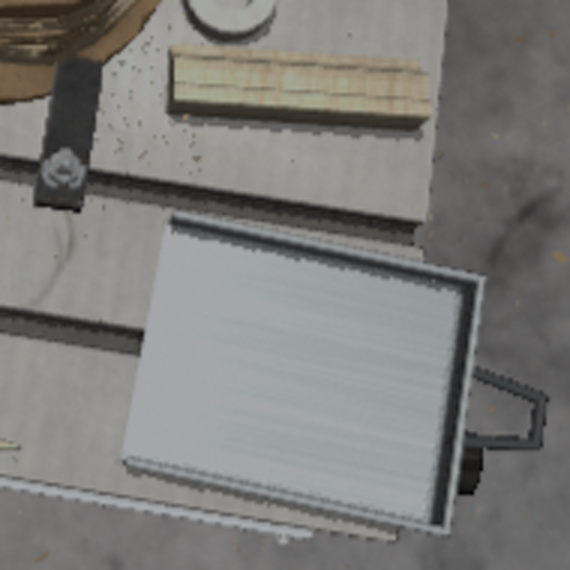

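View pics/scA.png

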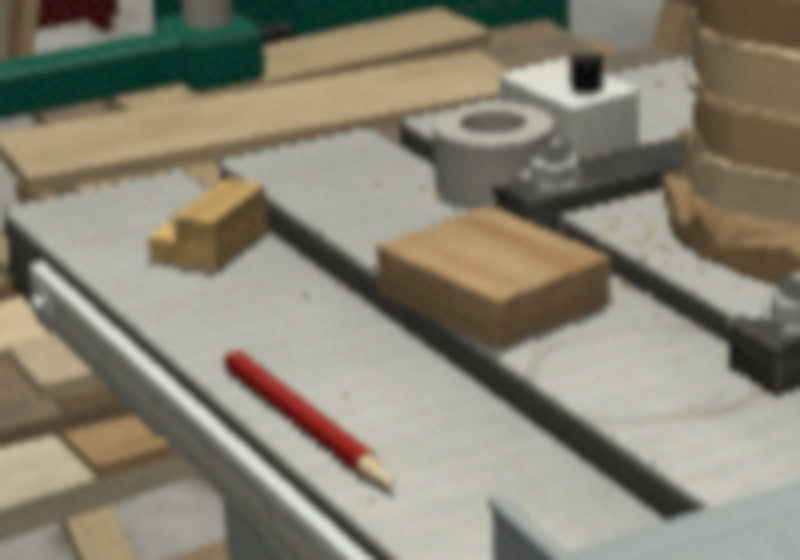

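```bash
python3 - <<'E'
from h import *
A=lambda x,y,z:pl('top',160+x/4,170+y/4,z)
B=lambda x,y,z:pl('top',330+x/3,180+y/3,z)
S=lambda x,y,z:pl('scene',160+x/4,180+y/4,z)
print('offcut top corners',[A(*p,22) for p in((417,295),(573,295),(574,415),(417,412))])
print(' scene',[S(*p,22) for p in((380,258),(488,210),(608,262),(500,303))])
for a,b in (((417,295),(488,210)),((573,295),(608,262)),((574,415),(500,303)),((417,412),(380,258))):
    print('tri',tri(('top',160+a[0]/4,170+a[1]/4),('scene',160+b[0]/4,180+b[1]/4)))
print('reb: ridge corners z23',[A(*p,23) for p in((233,412),(274,492),(243,510),(205,427))])
print(' low z12',[A(*p,12) for p in((182,440),(222,528))])
print(' scene z23',[S(*p,23) for p in((222,180),(265,186),(215,228),(178,214))],'low',S(152,240,12))
print('tri',tri(('top',160+233/4,170+412/4),('scene',160+265/4,180+186/4)))
print('pan mouth z0',B(122,460,0),B(163,225,0),'frontwallend top',B(128,458,31),B(172,214,31))
print('backcorners rim',B(484,277,31),B(445,532,31))
print('pencil',A(450,600,8),A(705,635,8))
print('table edge',A(18,558,0),A(690,678,0), 'left far', A(150,0,0),'slot',A(75,355,0),A(58,382,0),A(800,470,0),A(800,498,0))
print('clamps',A(380,258,25),A(437,263,25),A(410,65,25),A(730,310,25),A(788,318,25))
print('tallring c',A(298,185,30),'block',A(270,55,30),'moulding',[B(*p,30) for p in((172,110),(420,125),(172,48))])
E
```

```text
offcut top corners [array([547.7,  73.9,  22. ]), array([540.5,   1. ,  22. ]), array([484. ,   5.5,  22. ]), array([492.5,  77.7,  22. ])]
 scene [array([481.4,  65.3,  22. ]), array([544.7,  67.3,  22. ]), array([537.1,  -5.4,  22. ]), array([4.818e+02, 3.000e-01, 2.200e+01])]
tri (array([549.3,  73.5,  18.7]), 2.3)
tri (array([5.421e+02, 4.000e-01, 1.850e+01]), 2.1)
tri (array([485.1,   5. ,  19.3]), 1.9)
tri (array([493.7,  78.7,  14. ]), 0.1)
reb: ridge corners z23 [array([500.6, 162.3,  23. ]), array([461.8, 145.3,  23. ]), array([455. , 159.9,  23. ]), array([494.9, 175.5,  23. ])]
 low z12 [array([491.6, 189.1,  12. ]), array([449. , 172.3,  12. ])]
 scene z23 [array([493.1, 174.5,  23. ]), array([500.5, 155.5,  23. ]), array([457.2, 136.1,  23. ]), array([456.8, 159.1,  23. ])] low [448.3 166.7  12. ]
tri (array([502.6, 161.5,  20.6]), 4.3)
pan mouth z0 [ 365.1 -107.2    0. ] [ 508.3 -150.8    0. ] frontwallend top [ 365.6 -107.8   31. ] [ 509.1 -152.5   31. ]
backcorners rim [ 451.8 -336.2   31. ] [ 305.7 -286.9   31. ]
pencil [406.3  70.3   8. ] [379.3 -44.7   8. ]
table edge [445.6 270.6   0. ] [360.9 -36.1   0. ] left far [716.4 199.    0. ] slot [539.4 241.4   0. ] [527.1 249.9   0. ] [451.  -97.4   0. ] [437.9 -95.8   0. ]
clamps [566.5  89.6  25. ] [561.4  63.1  25. ] [660.3  69.1  25. ] [525.6 -71.3  25. ] [519.2 -97.7  25. ]
tallring c [604.3 125.2  30. ] block [670.2 135.   30. ] moulding [array([ 575.2, -161.2,   30. ]), array([ 550.4, -313.9,   30. ]), array([ 615.6, -166.4,   30. ])]
```

Emit:
play_rows(motion=[[[0, 0, 0], [0, 0, 7], 85], [[0, 0, 0], [0, 0, 7], 60], [[0, 0, 0], [0, 0, 7], 22], [[0, 0, 0], [0, 0, 7], 22], [[0, 0, 0], [0, 0, 7], 22], [[0, 0, 0], [0, 0, 7], 22], [[0, 0, 0], [0, 0, 7], 22], [[0, 0, 0], [0, 0, 7], 22]])

```text
t: 0.82
eef_pos: [263.5, 563.7, 225.8]
tool_rot: [[-0.13, 0.991, -0.005], [0.991, 0.13, -0.008], [-0.007, -0.006, -1.0]]
contact_force: [-0.2, -0.1, 1.2]
gripper_width: 0.258
```

Emit:
play_rows(motion=[[[0, 0, 0], [0, 0, 7], 22], [[0, 0, 0], [0, 0, 7], 22], [[0, 0, 0], [0, 0, 7], 22], [[0, 0, 0], [0, 0, 5], 22], [[0, 0, 0], [0, 0, 0], 22]])

```text
t: 1.23
eef_pos: [262.8, 562.6, 223.0]
tool_rot: [[0.332, 0.943, -0.007], [0.943, -0.333, -0.011], [-0.013, -0.003, -1.0]]
contact_force: [-0.3, -1.0, -0.2]
gripper_width: 0.259
```

```bash
cat >>h.py <<'E'
m=np.array([437.,-129.]);ax=np.array([-.296,-.955]);ay=np.array([.955,-.296])
def ab(p): d=np.array(p[:2])-m; return np.array([d@ax,d@ay]).round(1)
def w(a,b): return m+a*ax+b*ay
def goto(a,b,z):
    s=env.get_state();T=np.r_[w(a,b),z];R=s['tool_rot']
    print('ab',ab(s['eef_pos']),s['eef_pos'].round(1),'tool delta',(R.T@(T-s['eef_pos'])).round(1),'yawx',np.degrees(np.arctan2(R[1,0],R[0,0])).round(1),'t',s['t'],'g',s['gripper_width'],'tilt',R[:2,2].round(4))
E
python3 - <<'E'
from h import *
goto(-260,18,120)
E
```

```text
ab [-608.9 -371.1] [262.8 562.6 223. ] tool delta [-332.4  402.6  106.2] yawx 70.6 t 1.2333 g 0.25936674114316755 tilt [-0.0071 -0.0114]
```

Emit:
play_rows(motion=[[[-24, 29, 4], [0, 0, -2.2], 22], [[-24, 29, 6], [0, 0, 0], 22], [[-24, 29, 6], [0, 0, 0], 22], [[-24, 29, 6], [0, 0, 0], 22], [[-24, 29, 6], [0, 0, 0], 22], [[-24, 29, 6], [0, 0, 0], 22], [[-24, 29, 6], [0, 0, 0], 22], [[-24, 29, 6], [0, 0, 0], 22]])

```text
t: 1.9
eef_pos: [430.9, 307.5, 176.2]
tool_rot: [[0.26, 0.966, -0.007], [0.966, -0.26, -0.008], [-0.009, -0.004, -1.0]]
contact_force: [0.2, -0.3, 0.7]
gripper_width: 0.26
```

```bash
python3 - <<'E'
from h import *
goto(-260,18,120)
E
```

```text
ab [-415.1 -135. ] [430.9 307.5 176.2] tool delta [-160.3  147.4   57. ] yawx 74.9 t 1.9 g 0.25987136073299616 tilt [-0.0066 -0.0078]
```

Emit:
play_rows(motion=[[[-25, 24, 4], [0, 0, 2], 22], [[-25, 25, 6], [0, 0, 0], 22], [[-25, 25, 6], [0, 0, 0], 22], [[-25, 25, 6], [0, 0, 0], 22], [[-25, 25, 6], [0, 0, 0], 22], [[-20, 20, 6], [0, 0, 0], 22], [[0, 0, 0], [0, 0, 0], 22]])

```text
t: 2.48
eef_pos: [532.5, 111.9, 139.8]
tool_rot: [[0.284, 0.959, -0.006], [0.959, -0.284, -0.01], [-0.011, -0.003, -1.0]]
contact_force: [-0.3, 0.5, 0.5]
gripper_width: 0.257
```

```bash
python3 - <<'E'
from h import *
goto(-260,18,120)
f=env.grab_frame('wrist');cv2.imwrite('pics/w1.png',f[:,:,::-1])
f=env.grab_frame('top');cv2.imwrite('pics/t1.png',f[:,:,::-1])
E
```

```text
ab [-258.4   19.9] [532.5 111.9 139.8] tool delta [ 1.8 -1.8 19.8] yawx 73.5 t 2.4833 g 0.2569350466839721 tilt [-0.0064 -0.0095]
```

View pics/w1.png

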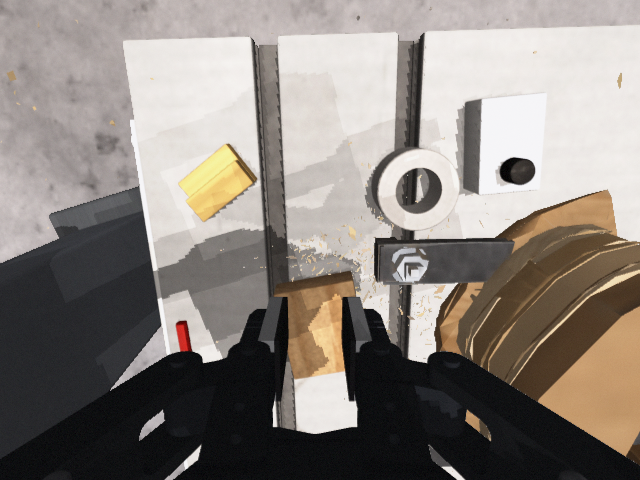

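View pics/t1.png

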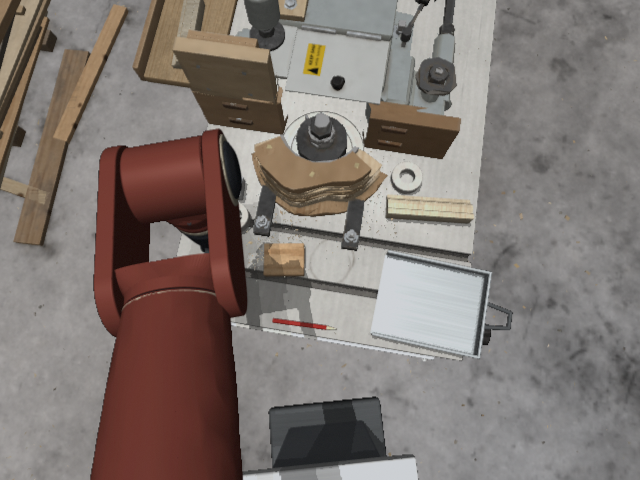

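```bash
python3 - <<'E'
from h import *
g=lambda u,v,z:(pl('wrist',u,v,z),ab(pl('wrist',u,v,z)))
for n,u,v,z in [('off rear bot L',275,284,0),('off rear bot R',352,272,0),('offfront R?',355,372,22),('reb top',232,145,23),('reb R',256,178,23),('reb L',179,183,12),('reb bot',205,221,12),('clamp',376,284,0),('clampL',376,240,25),('ringL',373,190,30),('pencil',182,322,8),('slot',272,240,0)]: print(n,*g(u,v,z))
E
```

```text
off rear bot L [488.5  83.6   0. ] [-218.3  -13.7]
off rear bot R [549.8  76.3   0. ] [-229.5   47. ]
offfront R? [530.9   2.8  22. ] [-153.7   50.7]
reb top [497.2 193.2  23. ] [-325.5  -37.9]
reb R [505.3 168.5  23. ] [-304.3  -22.8]
reb L [450.2 179.6  12. ] [-298.6  -78.7]
reb bot [457.8 148.9  12. ] [-271.6  -62.4]
clamp [565.5  61.1   0. ] [-219.6   66.4]
clampL [572.3 104.4  25. ] [-262.9   60.1]
ringL [578.1 139.8  30. ] [-298.5   55.2]
pencil [408.9  76.2   8. ] [-187.6  -87.6]
slot [497.6 118.8   0. ] [-254.6  -15.5]
```

Emit:
play_rows(motion=[[[0, -1, 30], [0, 0, 0.7], 22], [[0, -1, 30], [0, 0, 0], 22], [[0, 0, 30], [0, 0, 0], 22], [[0, 0, 20], [0, 0, 0], 22], [[0, 0, 8], [0, 0, 0], 22], [[0, 0, 0], [0, 0, 0], 22]])

```text
t: 3.08
eef_pos: [530.0, 122.7, 23.7]
tool_rot: [[0.281, 0.96, 0.003], [0.96, -0.281, -0.004], [-0.003, 0.004, -1.0]]
contact_force: [-0.9, 0.5, -0.2]
gripper_width: 0.253
```

```bash
python3 - <<'E'
from h import *
goto(-240,18,7)
E
```

```text
ab [-267.9   14.3] [530.  122.7  23.7] tool delta [-28.    3.2  16.8] yawx 73.7 t 3.0833 g 0.2532445784264459 tilt [ 0.0027 -0.0037]
```

Emit:
play_rows(motion=[[[-2, 2, 8], [0, 0, 0.8], 22], [[-2, 2, 5], [0, 0, 0], 22], [[-1, 0, 1], [0, 0, 0], 22], [[0, 0, 0], [0, 0, 0], 22]])

```text
t: 3.42
eef_pos: [534.6, 118.8, 12.3]
tool_rot: [[0.291, 0.957, 0.008], [0.957, -0.291, -0.003], [-0.0, 0.009, -1.0]]
contact_force: [-0.0, -0.1, -0.0]
gripper_width: 0.259
```

```bash
python3 - <<'E'
from h import *
goto(-240,20,7)
E
```

```text
ab [-265.5   19.9] [534.6 118.8  12.3] tool delta [-25.6  -0.    5.4] yawx 73.1 t 3.4167 g 0.2589249117264222 tilt [ 0.0081 -0.0028]
```

Emit:
play_rows(motion=[[[-6, 0, 2], [0, 0, 0], 22], [[-6, 0, 2], [0, 0, 0], 22], [[-6, 0, 1], [0, 0, 0], 22], [[-6, 0, 0], [0, 0, 0], 22], [[-6, 0, 0], [0, 0, 0], 22], [[-6, 0, 0], [0, 0, 0], 22]])

```text
t: 3.92
eef_pos: [526.2, 81.3, 10.4]
tool_rot: [[0.291, 0.957, 0.015], [0.957, -0.291, -0.002], [0.002, 0.015, -1.0]]
contact_force: [0.1, -0.1, 0.1]
gripper_width: 0.255
```

```bash
python3 - <<'E'
from h import *
goto(61,20,7)
E
```

```text
ab [-227.2   23. ] [526.2  81.3  10.4] tool delta [-288.2   -4.7    2.8] yawx 73.1 t 3.9167 g 0.25460254213529643 tilt [ 0.0147 -0.0024]
```

Emit:
play_rows(motion=[[[-7, -2, 0], [0.9, 0, 0], 22], [[-7, -1, 0], [0, 0, 0], 22], [[-7, -1, 0], [0.2, 0, 0], 22], [[-7, -1, 0], [0, 0, 0], 22], [[-7, -1, 0], [0.2, 0, 0], 22], [[-7, -1, 0], [0, 0, 0], 22]])

```text
t: 4.42
eef_pos: [505.6, 38.5, 10.7]
tool_rot: [[0.291, 0.957, -0.008], [0.957, -0.291, 0.005], [0.002, -0.01, -1.0]]
contact_force: [0.5, 0.6, 0.1]
gripper_width: 0.261
```

```bash
python3 - <<'E'
from h import *
goto(61,20,7)
f=env.grab_frame('wrist');cv2.imwrite('pics/w2.png',f[:,:,::-1])
f=env.grab_frame('top');crop_=cv2.resize(f[220:360,160:520,::-1],None,fx=2.2,fy=2.2);cv2.imwrite('pics/t2.png',crop_)
E
```

```text
ab [-180.3   15.9] [505.6  38.5  10.7] tool delta [-241.3    2.9    3.1] yawx 73.1 t 4.4167 g 0.26080347794409875 tilt [-0.0084  0.0051]
```

View pics/w2.png

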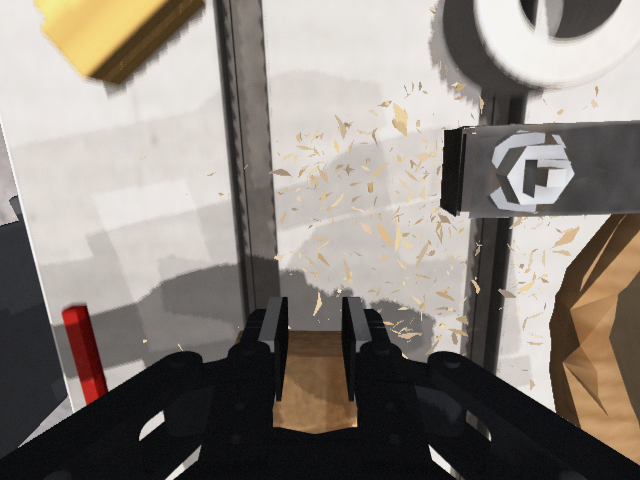

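View pics/t2.png

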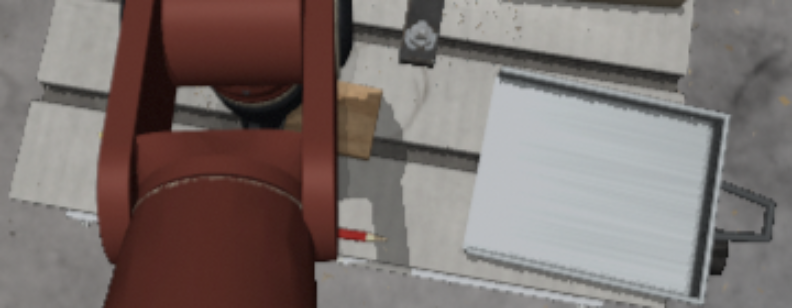

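```bash
python3 - <<'E'
from h import *
for u,v in((332.7,260),(326.8,291.4)): print(ab(pl('top',u,v,22)))
print(ab(pl('top',160+366/2.2,220+157/2.2,0)), 'clamp',ab(pl('top',160+402/2.2,220+62/2.2,25)),ab(pl('top',160+433/2.2,220+66/2.2,25)))
E
```

```text
[-94.6  41.2]
[-93.7 -18.2]
[-94.9 -15.9] clamp [-80.8  66.4] [-54.3  68.3]
```

Emit:
play_rows(motion=[[[-8, 0.5, 1], [-0.5, 0, 0], 22], [[-10, 0.5, 1], [0, 0, 0], 22], [[-10, 0.5, 0], [0, 0, 0], 22], [[-10, 0.5, 0], [0, 0, 0], 22], [[-10, 0.5, 0], [0, 0, 0], 22], [[-10, 0.5, 0], [0, 0, 0], 22]])

```text
t: 5.02
eef_pos: [490.2, -21.7, 8.3]
tool_rot: [[0.29, 0.957, 0.001], [0.957, -0.29, 0.003], [0.003, 0.0, -1.0]]
contact_force: [0.9, -0.2, 0.2]
gripper_width: 0.257
```

```bash
python3 - <<'E'
from h import *
goto(61,24,7)
E
```

```text
ab [-118.2   19. ] [490.2 -21.7   8.3] tool delta [-179.2    3.8    0.8] yawx 73.1 t 5.0167 g 0.25716043114250986 tilt [0.001  0.0026]
```

Emit:
play_rows(motion=[[[-10, 0.3, 0], [0, 0, 0], 22], [[-10, 0.3, 0], [0, 0, 0], 22], [[-10, 0.3, 0], [0, 0, 0], 22], [[-10, 0.3, 0], [0, 0, 0], 22], [[-10, 0.3, 0], [0, 0, 0], 22], [[-10, 0.3, 0], [0, 0, 0], 22]])

```text
t: 5.52
eef_pos: [472.5, -86.8, 8.2]
tool_rot: [[0.291, 0.957, 0.001], [0.957, -0.291, 0.002], [0.003, 0.0, -1.0]]
contact_force: [0.2, 0.5, 0.5]
gripper_width: 0.256
```

```bash
python3 - <<'E'
from h import *
goto(61,24,7)
f=env.grab_frame('top');crop_=cv2.resize(f[220:360,160:520,::-1],None,fx=2.2,fy=2.2);cv2.imwrite('pics/t3.png',crop_)
E
```

```text
ab [-50.8  21.4] [472.5 -86.8   8.2] tool delta [-111.8    2.     1. ] yawx 73.1 t 5.5167 g 0.25610014694268274 tilt [0.0012 0.0023]
```

View pics/t3.png

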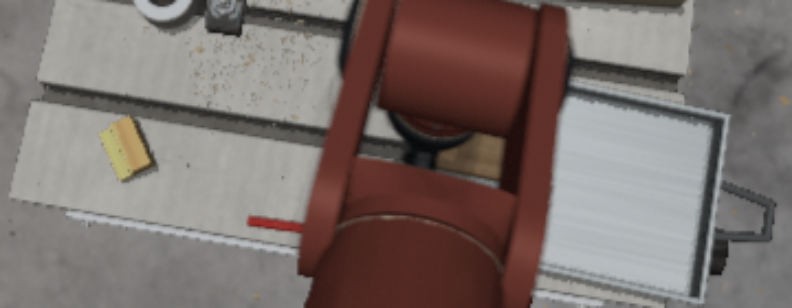

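Emit:
play_rows(motion=[[[-10, 0.3, -0.3], [0, 0, 0], 22], [[-10, 0.3, -0.3], [0, 0, 0], 22], [[-10, 0.3, -0.3], [0, 0, 0], 22], [[-10, 0.3, -0.3], [0, 0, 0], 22], [[-10, 0.3, -0.3], [0, 0, 0], 22], [[-10, 0.3, -0.3], [0, 0, 0], 22]])

```text
t: 6.07
eef_pos: [454.8, -150.3, 9.8]
tool_rot: [[0.292, 0.957, 0.001], [0.957, -0.292, 0.002], [0.002, -0.0, -1.0]]
contact_force: [0.2, 0.5, -0.2]
gripper_width: 0.257
```

Emit:
play_rows(motion=[[[-10, 0.3, 0], [0, 0, 0], 22], [[-10, 0.3, 0], [0, 0, 0], 22], [[-10, 0.3, 0], [0, 0, 0], 22], [[-6, 0, 0], [0, 0, 0], 22], [[-3, 0, 0], [0, 0, 0], 22], [[0, 0, 0], [0, 0, 0], 22]])

```text
t: 6.57
eef_pos: [442.6, -194.3, 9.9]
tool_rot: [[0.295, 0.956, 0.001], [0.956, -0.295, 0.002], [0.002, 0.0, -1.0]]
contact_force: [-0.3, 0.5, 0.3]
gripper_width: 0.255
```

```bash
python3 - <<'E'
from h import *
goto(61,24,7)
print(env.get_state()['contact_force'])
f=env.grab_frame('wrist');cv2.imwrite('pics/w4.png',f[:,:,::-1])
E
```

```text
ab [60.8 24.7] [ 442.6 -194.3    9.9] tool delta [-0.2 -0.7  2.9] yawx 72.9 t 6.5667 g 0.2549041619624597 tilt [0.0009 0.0019]
[-0.31687556  0.50676951  0.2931482 ]
```

View pics/w4.png

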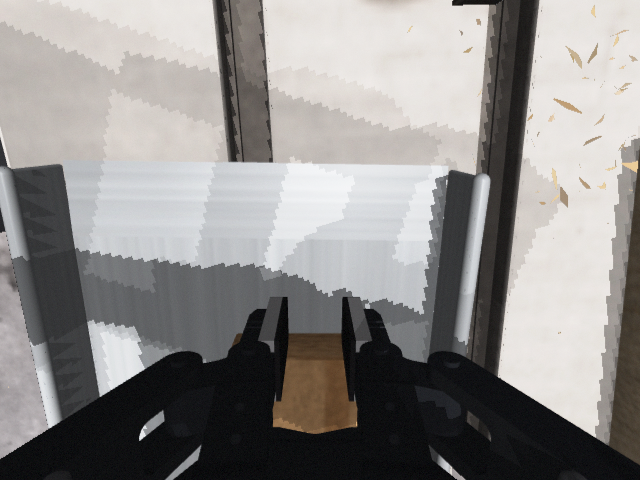

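Emit:
play_rows(motion=[[[8, 0, -1], [0, 0, 0], 22], [[8, 0, -10], [0, 0, 0], 22], [[5, 0, -35], [0, 0, 0], 14], [[0, 0, -40], [0, 0, 0], 14], [[20, -5, -35], [0, 0, 0], 14], [[38, -7, 0], [0, 0, 0], 14], [[38, -7, 0], [0, 0, 0], 14], [[38, -7, 0], [0, 0, 0], 14]])

```text
t: 7.28
eef_pos: [465.0, -30.4, 142.6]
tool_rot: [[0.3, 0.954, 0.005], [0.954, -0.3, 0.004], [0.006, 0.003, -1.0]]
contact_force: [1.7, -0.2, 0.4]
gripper_width: 0.16
```

Emit:
play_rows(motion=[[[38, -7, 0], [0, 0, 0], 14], [[38, -7, 0], [0, 0, 0], 14], [[38, -7, 0], [0, 0, 0], 14], [[38, -7, 0], [0, 0, 0], 14], [[38, -7, 0], [0, 0, 0], 14], [[30, -7, 0], [0, 0, 0], 14], [[10, 0, 0], [0, 0, 0], 14], [[0, 0, 0], [0, 0, 0], 14]])

```text
t: 7.95
eef_pos: [489.7, 229.2, 154.8]
tool_rot: [[0.281, 0.96, 0.018], [0.96, -0.281, 0.009], [0.014, 0.015, -1.0]]
contact_force: [-0.8, -0.8, 0.3]
gripper_width: 0.165
```

```bash
python3 - <<'E'
from h import *
goto(-365,-50,30)
f=env.grab_frame('wrist');cv2.imwrite('pics/w5.png',f[:,:,::-1])
f=env.grab_frame('top');crop_=cv2.resize(f[220:360,160:520,::-1],None,fx=2.2,fy=2.2);cv2.imwrite('pics/t5.png',crop_)
E
```

```text
ab [-357.7  -55.7] [489.7 229.2 154.8] tool delta [  5.4   4.  125. ] yawx 73.7 t 7.95 g 0.1654168879791091 tilt [0.0185 0.0091]
```

View pics/w5.png

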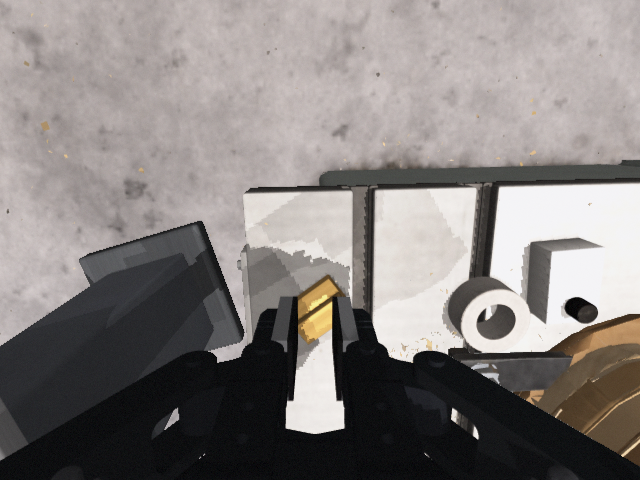

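View pics/t5.png

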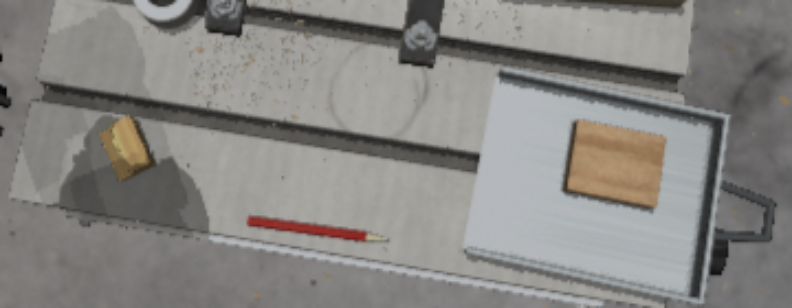

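Emit:
play_rows(motion=[[[0, 2, 35], [0.6, -0.6, 0.9], 14], [[0, 2, 35], [0, 0, 0], 14], [[0, 0, 35], [0, 0, 0], 14], [[0, 0, 18], [0, 0, 0], 14], [[0, 0, 6], [0, 0, 0], 14], [[0, 0, 0], [0, 0, 0], 14]])

```text
t: 8.55
eef_pos: [497.9, 218.4, 25.7]
tool_rot: [[0.308, 0.951, 0.012], [0.951, -0.308, -0.0], [0.004, 0.012, -1.0]]
contact_force: [-0.2, 0.1, -0.4]
gripper_width: 0.168
```

```bash
python3 - <<'E'
from h import *
goto(-365,-50,5)
E
```

```text
ab [-349.8  -44.7] [497.9 218.4  25.7] tool delta [15.  -5.7 20.7] yawx 72.0 t 8.55 g 0.16755338178747575 tilt [ 0.0121 -0.0001]
```

Emit:
play_rows(motion=[[[6, -3, 4], [0.5, 0, -0.7], 14], [[3, -2, 5], [0, 0, 0], 14], [[0, 0, 5], [0, 0, 0], 14], [[0, 0, 3], [0, 0, 0], 14], [[0, 0, 0], [0, 0, 0], 14]])

```text
t: 8.97
eef_pos: [499.5, 228.4, 12.8]
tool_rot: [[0.299, 0.954, 0.011], [0.954, -0.299, 0.005], [0.008, 0.009, -1.0]]
contact_force: [-0.2, -0.6, 0.1]
gripper_width: 0.165
```

```bash
python3 - <<'E'
from h import *
goto(-365,-50,5)
f=env.grab_frame('wrist');cv2.imwrite('pics/w6.png',f[:,:,::-1])
E
```

```text
ab [-359.8  -46.1] [499.5 228.4  12.8] tool delta [ 5.  -4.   7.8] yawx 72.6 t 8.9667 g 0.16523371325375372 tilt [0.0108 0.0048]
```

View pics/w6.png

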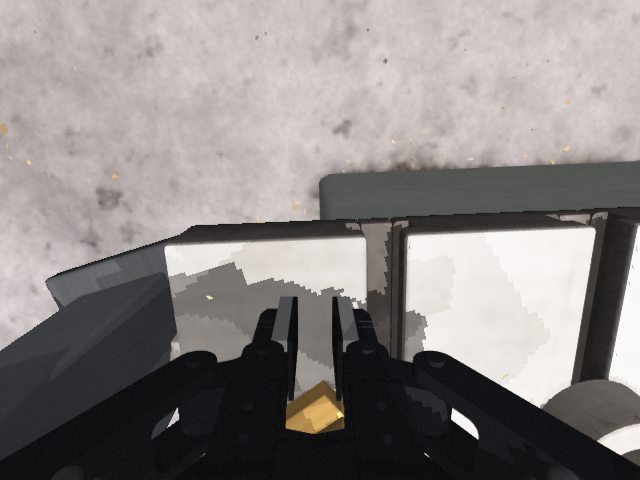

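Emit:
play_rows(motion=[[[0, -2, 2.5], [0.3, 0, 0], 14], [[0, -2, 2.5], [0, 0, 0], 14], [[0, 0, 2], [0, 0, 0], 14], [[0, 0, 0], [0, 0, 0], 14]])

```text
t: 9.35
eef_pos: [496.8, 230.5, 7.1]
tool_rot: [[0.298, 0.955, 0.009], [0.954, -0.298, 0.008], [0.01, 0.006, -1.0]]
contact_force: [-0.2, 1.2, -0.2]
gripper_width: 0.165
```

```bash
python3 - <<'E'
from h import *
goto(-340,-48,5)
E
```

```text
ab [-361.   -49.3] [496.8 230.5   7.1] tool delta [-21.2   1.3   1.9] yawx 72.7 t 9.35 g 0.1654825979171931 tilt [0.0087 0.0075]
```

Emit:
play_rows(motion=[[[-5, 0, 1.5], [0.3, -0.4, 0], 14], [[-5, 0, 1], [0, 0, 0], 14], [[-5, 0, 0.5], [0, 0, 0], 14], [[-5, 0, 0], [0, 0, 0], 14], [[-5, 0, 0], [0, 0, 0], 14]])

```text
t: 9.77
eef_pos: [488.8, 205.0, 3.6]
tool_rot: [[0.297, 0.955, 0.001], [0.955, -0.297, 0.002], [0.002, 0.0, -1.0]]
contact_force: [0.3, 0.9, -0.4]
gripper_width: 0.164
```

```bash
python3 - <<'E'
from h import *
goto(-340,-48,5);print(env.get_state()['contact_force'])
E
```

```text
ab [-334.3  -49.4] [488.8 205.    3.6] tool delta [ 5.6  1.4 -1.4] yawx 72.7 t 9.7667 g 0.16418756741495494 tilt [0.0008 0.0017]
[ 0.28183109  0.86487825 -0.38189734]
```

Emit:
play_rows(motion=[[[-5, 0, -0.2], [0, 0, 0], 14], [[-5, 0, -0.2], [0, 0, 0], 14], [[-5, 0.2, -0.2], [0, 0, 0], 14], [[-5, 0.2, 0], [0, 0, 0], 14], [[-5, 0.2, 0], [0, 0, 0], 14], [[-5, 0.2, 0], [0, 0, 0], 14], [[-5, 0.2, 0], [0, 0, 0], 14], [[-5, 0.2, 0], [0, 0, 0], 14]])

```text
t: 10.43
eef_pos: [476.8, 161.5, 4.5]
tool_rot: [[0.298, 0.955, 0.002], [0.955, -0.298, 0.002], [0.002, 0.001, -1.0]]
contact_force: [0.5, -0.1, -0.1]
gripper_width: 0.16
```

```bash
python3 - <<'E'
from h import *
goto(-340,-48,5);print(env.get_state()['contact_force'])
f=env.grab_frame('wrist');cv2.imwrite('pics/w7.png',f[:,:,::-1])
f=env.grab_frame('top');crop_=cv2.resize(f[220:360,160:360,::-1],None,fx=4,fy=4);cv2.imwrite('pics/t7.png',crop_)
E
```

```text
ab [-289.2  -48. ] [476.8 161.5   4.5] tool delta [50.6 -0.1 -0.4] yawx 72.7 t 10.4333 g 0.16021076513717283 tilt [0.0015 0.0018]
[ 0.51586896 -0.05378422 -0.11067049]
```

View pics/w7.png

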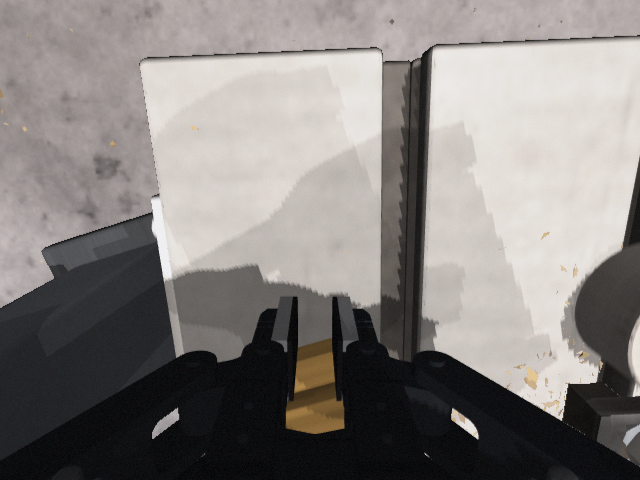

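View pics/t7.png

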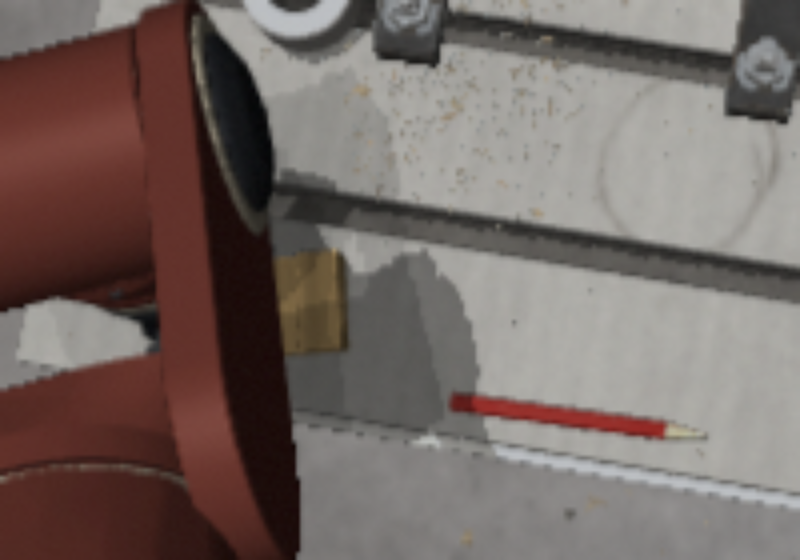

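```bash
python3 - <<'E'
from h import *
for x,y in((343,252),(345,350)): print(ab(pl('top',160+x/4,220+y/4,23)))
print(ab(pl('top',160+450/4,220+412/4,0)),ab(pl('top',160+665/4,220+440/4,0)))
E
```

```text
[-242.8  -33.3]
[-231.2  -76.5]
[-180.9  -93.4] [-80.8 -85.8]
```

Emit:
play_rows(motion=[[[-6, 0.4, 0], [0, 0, 0], 14], [[-6, 0.8, 0], [0, 0, 0], 14], [[-6, 0.8, 0], [0, 0, 0], 14], [[-6, 0.8, 0], [0, 0, 0], 14], [[-6, 0.8, 0], [0, 0, 0], 14], [[-6, 0.8, 0], [0, 0, 0], 14], [[-6, 0.8, 0], [0, 0, 0], 14], [[-6, 0.8, 0], [0, 0, 0], 14]])

```text
t: 11.2
eef_pos: [467.6, 109.9, 4.5]
tool_rot: [[0.298, 0.955, 0.002], [0.955, -0.298, 0.002], [0.003, 0.001, -1.0]]
contact_force: [0.1, 0.5, 0.9]
gripper_width: 0.168
```

```bash
python3 - <<'E'
from h import *
goto(-340,-48,5);print(env.get_state()['contact_force'])
f=env.grab_frame('wrist');cv2.imwrite('pics/w8.png',f[:,:,::-1])
f=env.grab_frame('top');crop_=cv2.resize(f[220:360,160:360,::-1],None,fx=4,fy=4);cv2.imwrite('pics/t8.png',crop_)
E
```

```text
ab [-237.2  -41.5] [467.6 109.9   4.5] tool delta [102.7  -6.6  -0.2] yawx 72.7 t 11.2 g 0.16755295049872976 tilt [0.0019 0.0021]
[0.06919421 0.50406025 0.92891293]
```

View pics/t8.png

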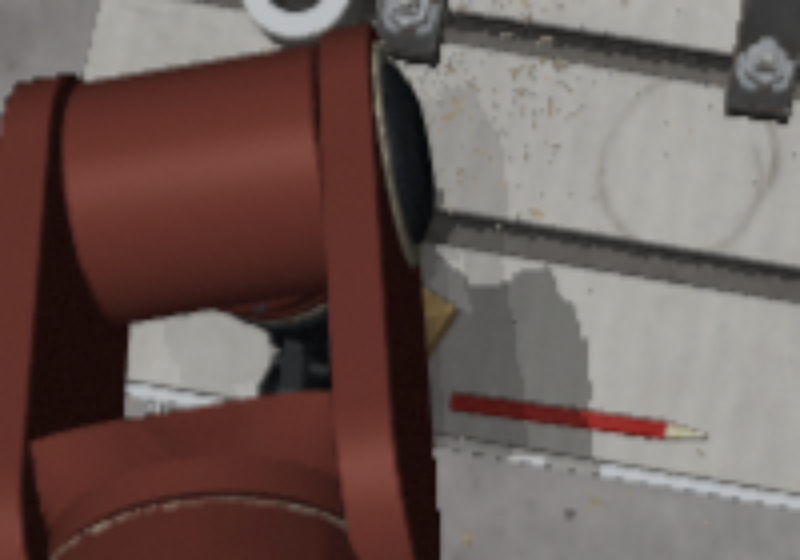

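View pics/w8.png

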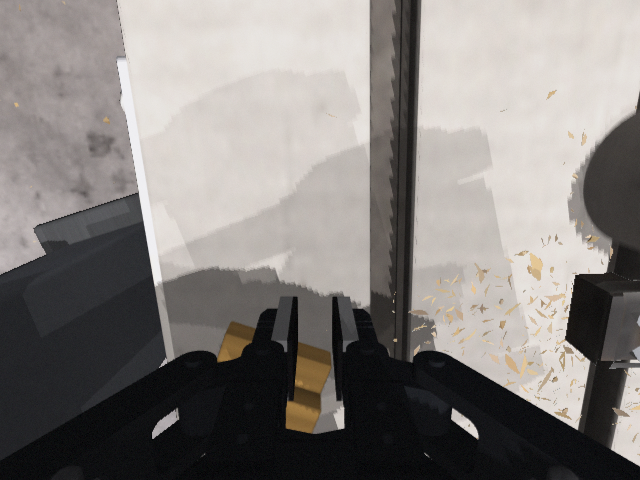

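```bash
python3 - <<'E'
from h import *
for x,y in((459,312),(425,285),(430,352)): print(ab(pl('top',160+x/4,220+y/4,23)))
E
```

```text
[-184.3  -49.3]
[-202.4  -40.4]
[-193.1  -69.5]
```

Emit:
play_rows(motion=[[[8, 0, 0], [0, 0, 0], 14], [[15, 0, -5], [0, 0, 0], 14], [[20, 0, -30], [0, 0, 0], 8], [[25, 0, -35], [0, 0, 0], 3], [[35, 0, -35], [0, 0, 0], 0], [[20, 0, 0], [0, 0, 0], 0], [[0, 0, 0], [0, 0, 0], 0]])

```text
t: 11.88
eef_pos: [502.5, 229.6, 107.2]
tool_rot: [[0.302, 0.953, -0.004], [0.953, -0.302, 0.004], [0.003, -0.005, -1.0]]
contact_force: [-0.9, 0.1, -0.4]
gripper_width: -0.0
```

```bash
python3 - <<'E'
from h import *
goto(-340,-48,5);print(env.get_state()['contact_force'])
f=env.grab_frame('wrist');cv2.imwrite('pics/w9.png',f[:,:,::-1])
f=env.grab_frame('top');crop_=cv2.resize(f[220:360,160:360,::-1],None,fx=4,fy=4);cv2.imwrite('pics/t9.png',crop_)
E
```

```text
ab [-361.8  -43.6] [502.5 229.6 107.2] tool delta [-22.3  -3.7 102.2] yawx 72.4 t 11.8833 g -4.474847556125527e-05 tilt [-0.004   0.0043]
[-0.88950496  0.09214958 -0.41396097]
```

View pics/w9.png

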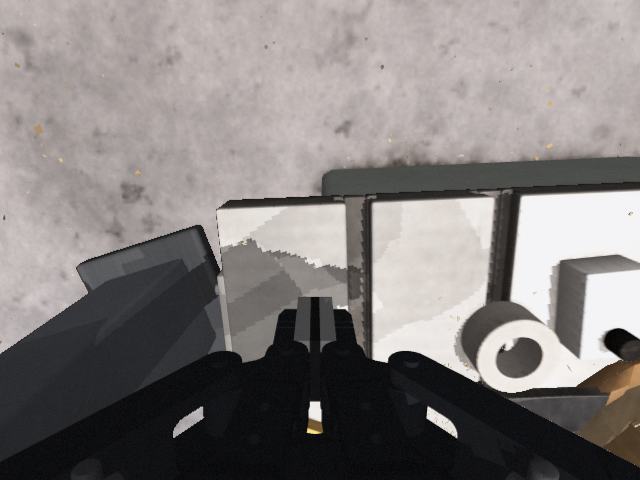

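View pics/t9.png

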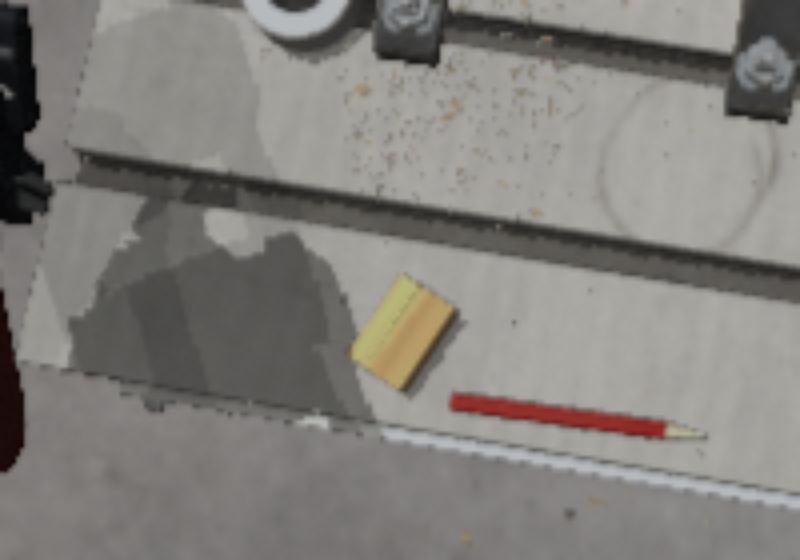

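```bash
python3 - <<'E'
from h import *
P=[(459,312,23),(404,391,23),(350,354,12),(404,276,12),(372,366,23),(425,288,23)]
for x,y,z in P: p=pl('top',160+x/4,220+y/4,z);print(ab(p),p)
E
```

```text
[-184.3  -49.3] [444.5  61.7  23. ]
[-200.7  -88.9] [411.5  89.1  23. ]
[-230.5  -77.4] [431.3 114.1  12. ]
[-214.5  -37.4] [464.8  87.   12. ]
[-217.5  -81. ] [424.  102.8  23. ]
[-202.1  -41.7] [457.   76.4  23. ]
```

Emit:
play_rows(motion=[[[-25, -6, 10], [0, 0, 0], 8], [[-30, -6, 20], [0, 0, 0], 8], [[-25, -6, 20], [0, 0, 0], 8], [[-15, -4, 15], [0, 0, 0], 8], [[0, 0, 5], [0, 0, -5], 8], [[0, 0, 0], [0, 0, -5], 8], [[0, 0, 0], [0, 0, 0], 8]])

```text
t: 12.57
eef_pos: [440.8, 135.5, 25.2]
tool_rot: [[0.129, 0.991, -0.02], [0.992, -0.129, -0.001], [-0.004, -0.02, -1.0]]
contact_force: [0.2, -0.1, 0.2]
gripper_width: 0.095
```

```bash
python3 - <<'E'
from h import *
goto(-258,-66,5);print(env.get_state()['contact_force'])
f=env.grab_frame('wrist');cv2.imwrite('pics/w10.png',f[:,:,::-1])
E
```

```text
ab [-253.7  -74.7] [440.8 135.5  25.2] tool delta [ 2.8  9.7 20. ] yawx 82.6 t 12.5667 g 0.09535324850159621 tilt [-0.0201 -0.0013]
[ 0.15042689 -0.09999264  0.19199272]
```

View pics/w10.png

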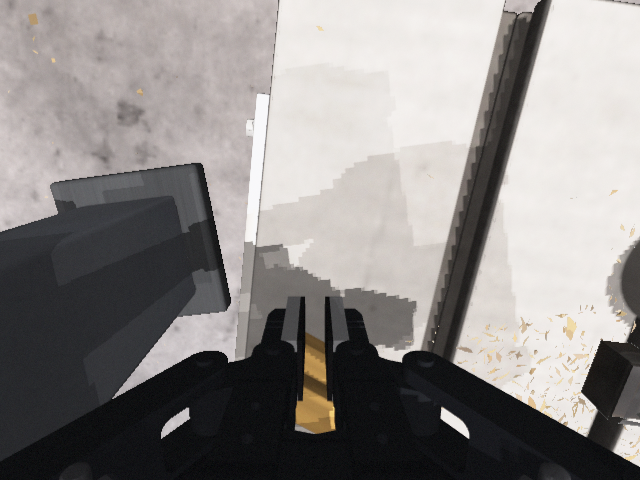

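Emit:
play_rows(motion=[[[3, 3, 6], [-0.8, 0, 0], 8], [[3, 2, 6], [0, 0, 0], 8], [[0, 1, 5], [0, 0, 0], 8], [[0, 0, 3], [0, 0, 0], 8], [[0, 0, 0], [0, 0, 0], 8]])

```text
t: 13.03
eef_pos: [446.4, 139.7, 2.7]
tool_rot: [[0.141, 0.99, -0.009], [0.99, -0.141, -0.004], [-0.005, -0.008, -1.0]]
contact_force: [-0.4, -0.1, 0.3]
gripper_width: 0.095
```

```bash
python3 - <<'E'
from h import *
goto(-258,-70,4);print(env.get_state()['contact_force'])
E
```

```text
ab [-259.4  -70.5] [446.4 139.7   2.7] tool delta [-1.6  0.3 -1.3] yawx 81.9 t 13.0333 g 0.09458592150169798 tilt [-0.0088 -0.004 ]
[-0.40384834 -0.06923903  0.27206381]
```

Push slowly with 9° tilt.

Emit:
play_rows(motion=[[[-5, 0, -1.2], [-0.3, 0, 0], 8], [[-5, 0, -0.5], [0, 0, 0], 8], [[-5, 0, 0], [0, 0, 0], 8], [[-5, 0, 0], [0, 0, 0], 8], [[-5, 0, 0], [0, 0, 0], 8], [[-5, 0, 0], [0, 0, 0], 8], [[-3, 0, 0], [0, 0, 0], 8]])

```text
t: 13.62
eef_pos: [442.3, 104.0, 5.9]
tool_rot: [[0.141, 0.99, -0.001], [0.99, -0.141, -0.005], [-0.005, -0.001, -1.0]]
contact_force: [-0.3, 0.8, 0.3]
gripper_width: 0.092
```

```bash
python3 - <<'E'
from h import *
goto(-258,-70,4);print(env.get_state()['contact_force'])
f=env.grab_frame('wrist');cv2.imwrite('pics/w11.png',f[:,:,::-1])
f=env.grab_frame('top');crop_=cv2.resize(f[220:360,160:360,::-1],None,fx=4,fy=4);cv2.imwrite('pics/t11.png',crop_)
E
```

```text
ab [-224.1  -63.9] [442.3 104.    5.9] tool delta [34.3 -0.6  1.8] yawx 81.9 t 13.6167 g 0.09219789592910045 tilt [-0.0015 -0.0048]
[-0.29744162  0.82824025  0.31503377]
```

View pics/w11.png

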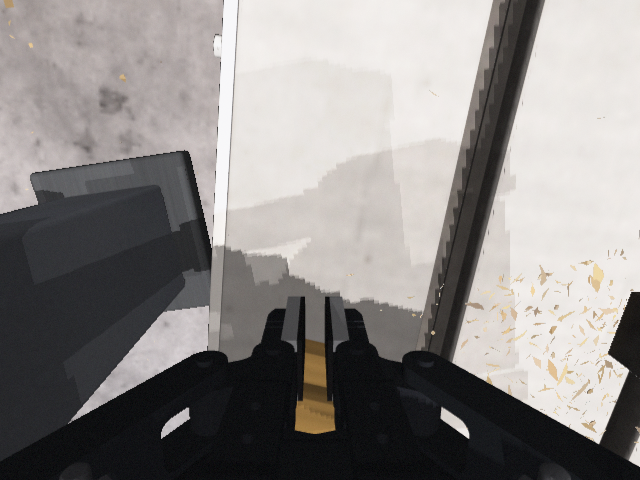

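View pics/t11.png

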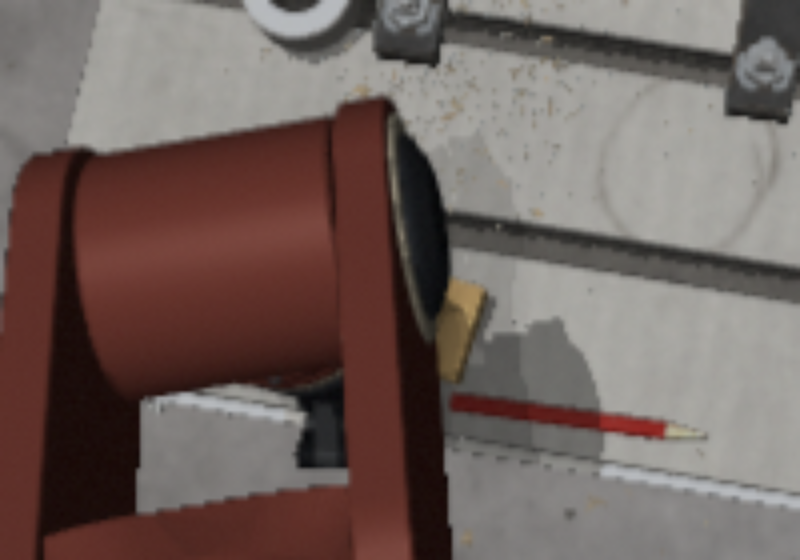

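```bash
python3 - <<'E'
from h import *
for x,y in((488,290),(457,381)): print(ab(pl('top',160+x/4,220+y/4,23)))
E
```

```text
[-173.5  -36.8]
[-178.2  -79.7]
```

Emit:
play_rows(motion=[[[-3, 0, 0], [0, 0, -3], 8], [[-3, 0, 0], [0, 0, -3], 8], [[-3, 0, 0.3], [0, 0, -3], 8], [[-3, 0, 0.3], [0, 0, -3], 8], [[-4, 0, 0], [0, 0, -3], 8], [[-4, 0, 0], [0, 0, -2], 8]])

```text
t: 14.22
eef_pos: [442.4, 84.2, 5.5]
tool_rot: [[-0.168, 0.986, -0.001], [0.986, 0.168, -0.004], [-0.003, -0.002, -1.0]]
contact_force: [0.1, -0.0, -0.5]
gripper_width: 0.093
```

```bash
python3 - <<'E'
from h import *
goto(-258,-70,4);print(env.get_state()['contact_force'])
f=env.grab_frame('wrist');cv2.imwrite('pics/w12.png',f[:,:,::-1])
f=env.grab_frame('top');crop_=cv2.resize(f[220:360,160:360,::-1],None,fx=4,fy=4);cv2.imwrite('pics/t12.png',crop_)
E
```

```text
ab [-205.2  -57.9] [442.4  84.2   5.5] tool delta [52.5 13.1  1.3] yawx 99.7 t 14.2167 g 0.09307692527254846 tilt [-0.0012 -0.0035]
[ 0.09091644 -0.0165826  -0.5202482 ]
```

View pics/t12.png

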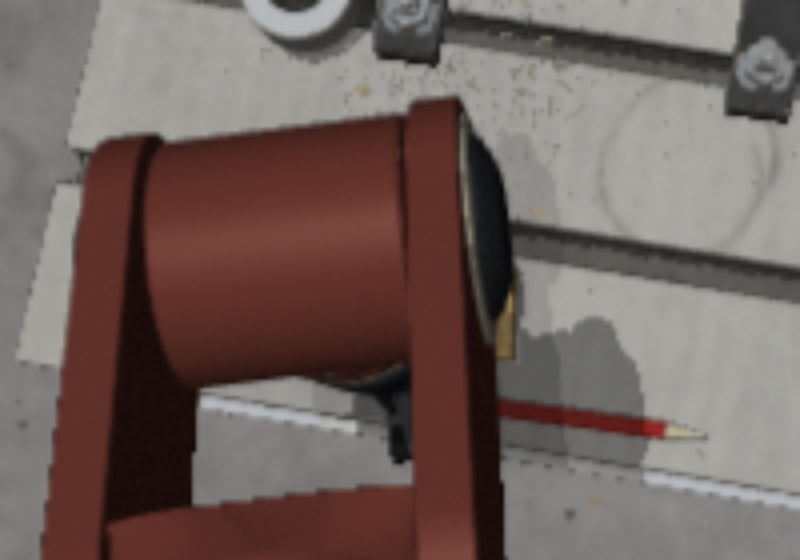

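View pics/w12.png

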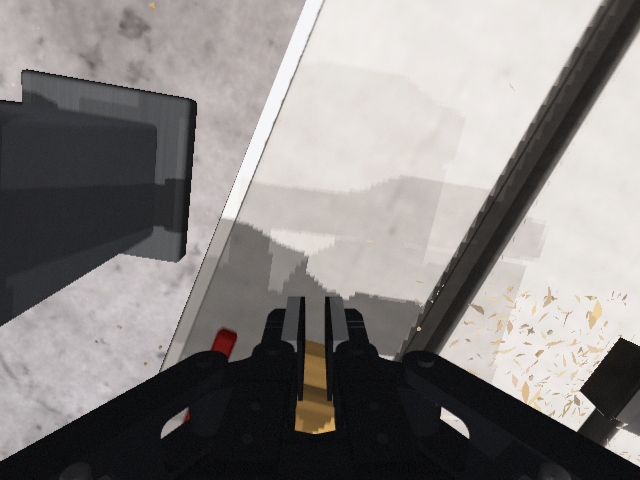

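```bash
python3 - <<'E'
from h import *
for x,y in((515,275),(515,358)): print(ab(pl('top',160+x/4,220+y/4,23)))
k=2.2
for x,y in((577,120),(665,135),(657,208),(567,190)): print('off',ab(pl('top',160+x/k,220+y/k,23)))
E
```

```text
[-163.   -27.6]
[-154.7  -64.4]
off [72.3 47.6]
off [146.1  49.9]
off [147.8 -11.1]
off [ 73.3 -11.6]
```

Emit:
play_rows(motion=[[[-4, 0, 0], [0, 0, 0], 8], [[-4, 0, 0], [0, 0, 0], 8], [[-4, 0, 0], [0, 0, 0], 8], [[-2, 0, 0], [0, 0, 0], 8], [[10, 0, 0], [0, 0, 0], 8], [[10, 0, 0], [0, 0, 6], 14], [[0, 4, 0], [0, 0, 6], 14], [[0, 4, 0], [0, 0, 6], 14]])

```text
t: 14.98
eef_pos: [449.1, 91.0, 5.4]
tool_rot: [[0.165, 0.986, -0.002], [0.986, -0.165, -0.003], [-0.003, -0.001, -1.0]]
contact_force: [-0.5, 0.2, 0.2]
gripper_width: 0.166
```

Emit:
play_rows(motion=[[[0, 3, 0], [0, 0, 6], 14], [[0, 3, 0], [0, 0, 3], 14], [[0, 0, 0], [0, 0, 0], 14]])

```text
t: 15.23
eef_pos: [455.3, 92.0, 5.5]
tool_rot: [[0.328, 0.945, -0.001], [0.945, -0.328, -0.002], [-0.002, -0.001, -1.0]]
contact_force: [-0.6, -0.6, 0.8]
gripper_width: 0.164
```

```bash
python3 - <<'E'
from h import *
goto(-258,-40,4);print(env.get_state()['contact_force'])
f=env.grab_frame('wrist');cv2.imwrite('pics/w13.png',f[:,:,::-1])
f=env.grab_frame('top');crop_=cv2.resize(f[220:360,160:360,::-1],None,fx=4,fy=4);cv2.imwrite('pics/t13.png',crop_)
E
```

```text
ab [-216.4  -47.9] [455.3  92.    5.5] tool delta [41.7  6.6  1.4] yawx 70.9 t 15.2333 g 0.164460929198526 tilt [-0.0013 -0.0016]
[-0.61838171 -0.56854453  0.7889594 ]
```

View pics/t13.png

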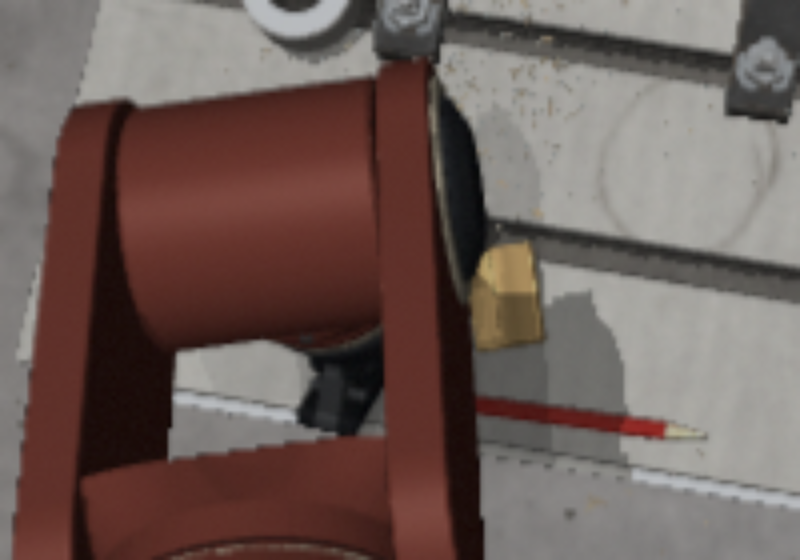

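View pics/w13.png

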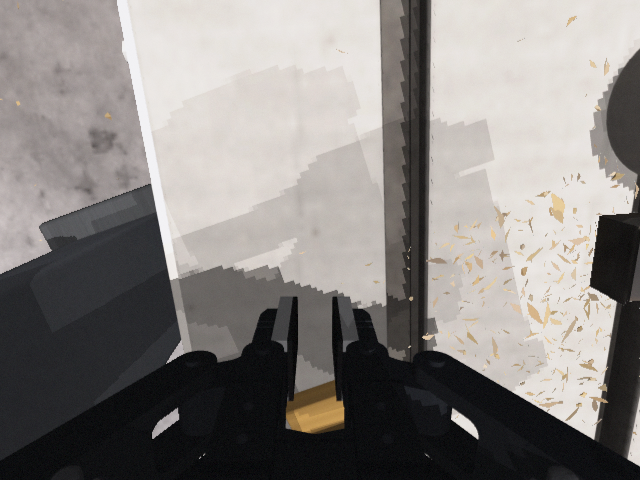

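```bash
python3 - <<'E'
from h import *
for x,y in((530,242),(543,340)): print(ab(pl('top',160+x/4,220+y/4,23)))
E
```

```text
[-159.6  -11.4]
[-144.1  -53.9]
```

Emit:
play_rows(motion=[[[0, 5, 0], [0, 0, -1.9], 14], [[-2, 4, 0], [0, 0, 0], 14], [[-4, 0.5, 0.3], [0, 0, 0], 14], [[-5, 0, 0], [0, 0, 0], 14], [[-5, 0, 0], [0, 0, 0], 14], [[-5, 0, 0], [0, 0, 0], 14], [[-5, 0, 0], [0, 0, 0], 14], [[-5, 0, 0], [0, 0, 0], 14]])

```text
t: 16.0
eef_pos: [452.7, 57.8, 4.6]
tool_rot: [[0.289, 0.957, -0.004], [0.957, -0.289, -0.001], [-0.002, -0.003, -1.0]]
contact_force: [-0.1, 0.2, 0.4]
gripper_width: 0.164
```

```bash
python3 - <<'E'
from h import *
goto(-258,-40,4);print(env.get_state()['contact_force'])
f=env.grab_frame('top');crop_=cv2.resize(f[220:360,160:360,::-1],None,fx=4,fy=4);cv2.imwrite('pics/t14.png',crop_)
E
```

```text
ab [-183.   -40.3] [452.7  57.8   4.6] tool delta [74.9  0.9  0.4] yawx 73.2 t 16.0 g 0.16361390925773905 tilt [-0.0036 -0.0013]
[-0.08353822  0.19937409  0.38049419]
```

View pics/t14.png

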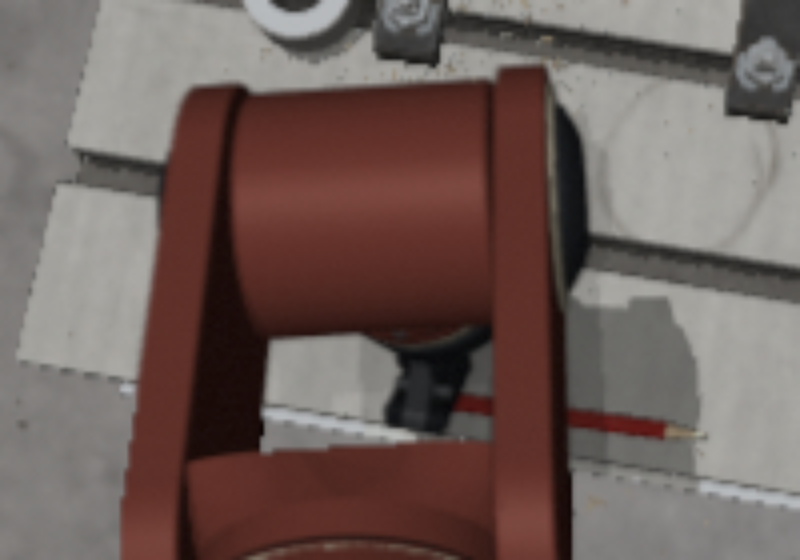

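```bash
python3 - <<'E'
from h import *
f=env.grab_frame('wrist');cv2.imwrite('pics/w15.png',f[:,:,::-1])
f=env.grab_frame('scene');cv2.imwrite('pics/s15.png',cv2.resize(f[180:420,140:460,::-1],None,fx=2.5,fy=2.5))
E
```

```text
(no output)
```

View pics/w15.png

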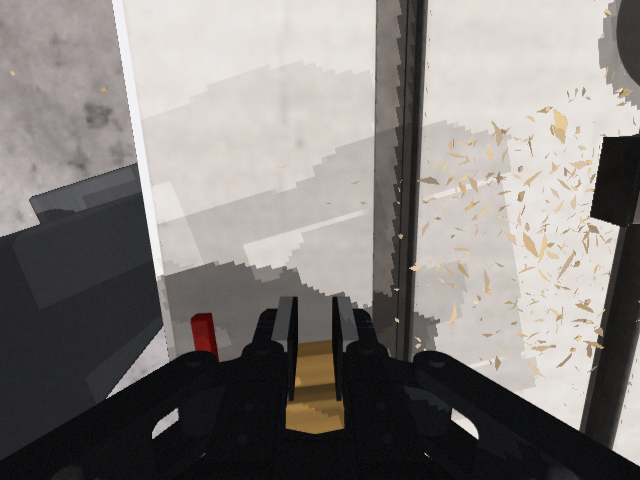

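View pics/s15.png

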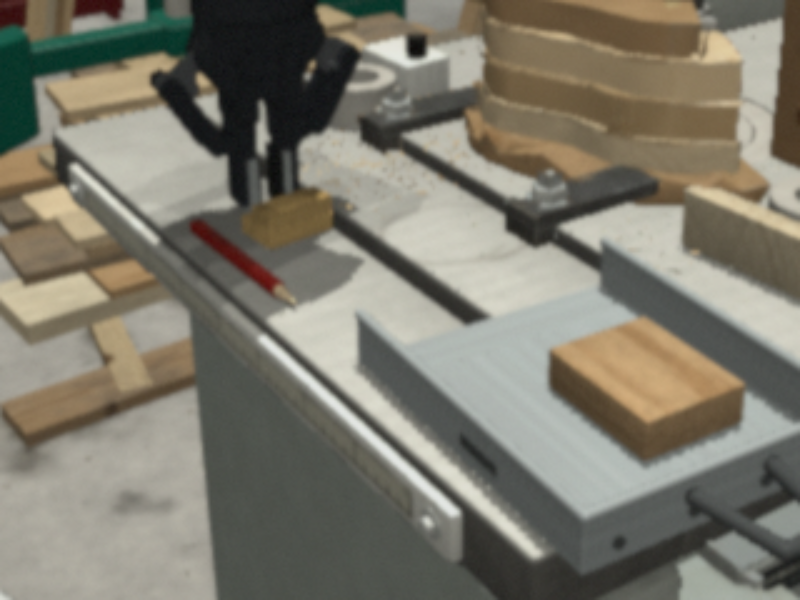

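```bash
cat >>h.py <<'E'
def S(x,y,z): return ab(pl('scene',140+x/2.5,180+y/2.5,z))
E
python3 - <<'E'
from h import *
print(S(257,247,0),S(332,227,0),S(258,218,23),S(332,197,23),S(300,190,23),S(193,226,8))
E
```

```text
[-141.1  -64.6] [-141.   -14.8] [-132.6  -66.6] [-135.1  -17.2] [-154.1  -28.8] [-171.6  -91.4]
```

Emit:
play_rows(motion=[[[-6, 0, 0], [0, 0, 0.3], 14], [[-7, 0, 0], [0, 0, 0], 14], [[-7, 0, 0], [0, 0, 0], 14], [[-7, 0, 0], [0, 0, 0], 14], [[-7, 0, 0], [0, 0, 0], 14], [[-7, 0, 0], [0, 0, 0], 14], [[-7, 0, 0], [0, 0, 0], 14]])

```text
t: 16.73
eef_pos: [437.6, 8.6, 4.8]
tool_rot: [[0.293, 0.956, -0.003], [0.956, -0.293, -0.001], [-0.002, -0.003, -1.0]]
contact_force: [-0.6, 0.4, -0.2]
gripper_width: 0.161
```

```bash
python3 - <<'E'
from h import *
goto(32,-40,4.5);print(env.get_state()['contact_force'])
f=env.grab_frame('scene');cv2.imwrite('pics/s16.png',cv2.resize(f[180:420,140:460,::-1],None,fx=2.5,fy=2.5))
E
```

```text
ab [-131.5  -40.2] [437.6   8.6   4.8] tool delta [-163.6   -0.3    0.6] yawx 73.0 t 16.7333 g 0.16088459595951957 tilt [-0.0034 -0.001 ]
[-0.62504028  0.39865412 -0.22179027]
```

View pics/s16.png

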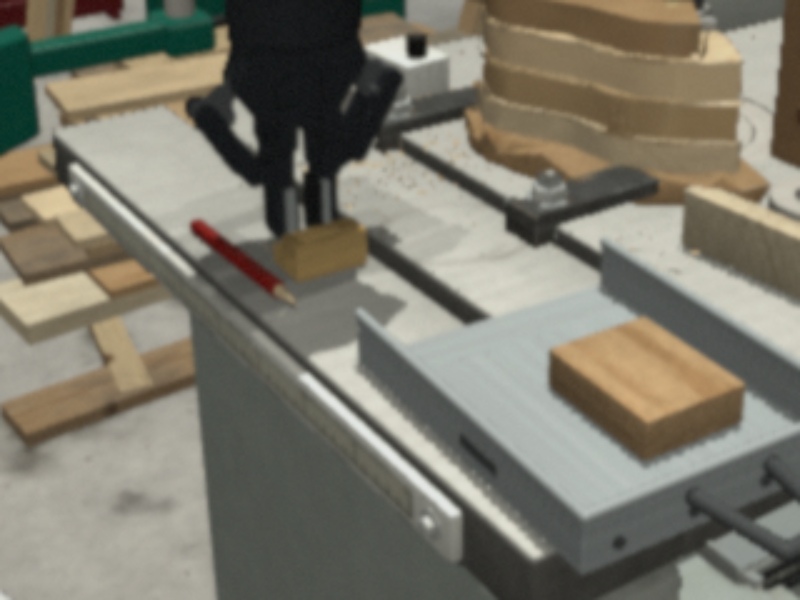

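```bash
python3 - <<'E'
from h import *
print(S(290,280,0),S(366,264,0),S(358,312,31))
E
```

```text
[-94.3 -66.3] [-88.4 -20.7] [  5.3 -77. ]
```

Emit:
play_rows(motion=[[[-7, 0, 0], [0, 0, 0], 14], [[-7, 0, 0], [0, 0, 0], 14], [[-7, 0, 0], [0, 0, 0], 14], [[-7, 0, 0], [0, 0, 0], 14], [[-7, 0, 0], [0, 0, 0], 14], [[-7, 0, 0], [0, 0, 0], 14], [[-7, 0, 0], [0, 0, 0], 14]])

```text
t: 17.37
eef_pos: [421.4, -43.7, 4.9]
tool_rot: [[0.293, 0.956, -0.004], [0.956, -0.293, -0.002], [-0.003, -0.003, -1.0]]
contact_force: [-0.0, -0.1, -0.5]
gripper_width: 0.165
```

```bash
python3 - <<'E'
from h import *
goto(32,-40,4.5);print(env.get_state()['contact_force'])
f=env.grab_frame('scene');cv2.imwrite('pics/s17.png',cv2.resize(f[180:420,140:460,::-1],None,fx=2.5,fy=2.5))
E
```

```text
ab [-76.9 -40.2] [421.4 -43.7   4.9] tool delta [-1.089e+02 -1.000e-01  6.000e-01] yawx 72.9 t 17.3667 g 0.1652558194207323 tilt [-0.0036 -0.0016]
[-0.01199333 -0.07568498 -0.46421951]
```

View pics/s17.png

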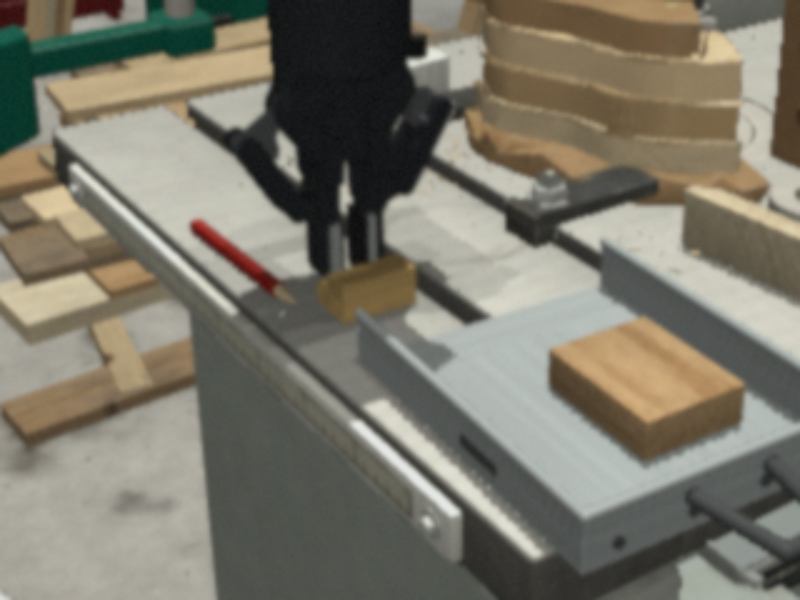

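```bash
python3 - <<'E'
from h import *
print(S(342,322,0),S(414,304,0),S(340,290,23),S(415,270,23),S(358,345,0))
E
```

```text
[-37.7 -63.7] [-33.9 -21.3] [-32.1 -67.2] [-30.2 -22.7] [-12.6 -67.9]
```

Emit:
play_rows(motion=[[[-6, 0, -0.3], [0, 0, 0], 14], [[-6, 0, -0.3], [0, 0, 0], 14], [[-6, 0, -0.3], [0, 0, 0], 14], [[-6, 0, -0.3], [0, 0, 0], 14], [[-6, 0, -0.3], [0, 0, 0], 14], [[-6, 0, -0.3], [0, 0, 0], 14], [[-6, 0, 0], [0, 0, 0], 14]])

```text
t: 18.0
eef_pos: [407.6, -88.4, 7.0]
tool_rot: [[0.293, 0.956, -0.004], [0.956, -0.293, -0.002], [-0.003, -0.003, -1.0]]
contact_force: [-0.1, 0.7, -0.4]
gripper_width: 0.167
```

```bash
python3 - <<'E'
from h import *
goto(32,-40,5.5);print(env.get_state()['contact_force'])
f=env.grab_frame('scene');cv2.imwrite('pics/s18.png',cv2.resize(f[180:420,140:460,::-1],None,fx=2.5,fy=2.5))
E
```

```text
ab [-30.1 -40.1] [407.6 -88.4   7. ] tool delta [-62.1  -0.1   1.7] yawx 72.9 t 18.0 g 0.1665534650340631 tilt [-0.0036 -0.0021]
[-0.12360872  0.73706207 -0.4362083 ]
```

View pics/s18.png

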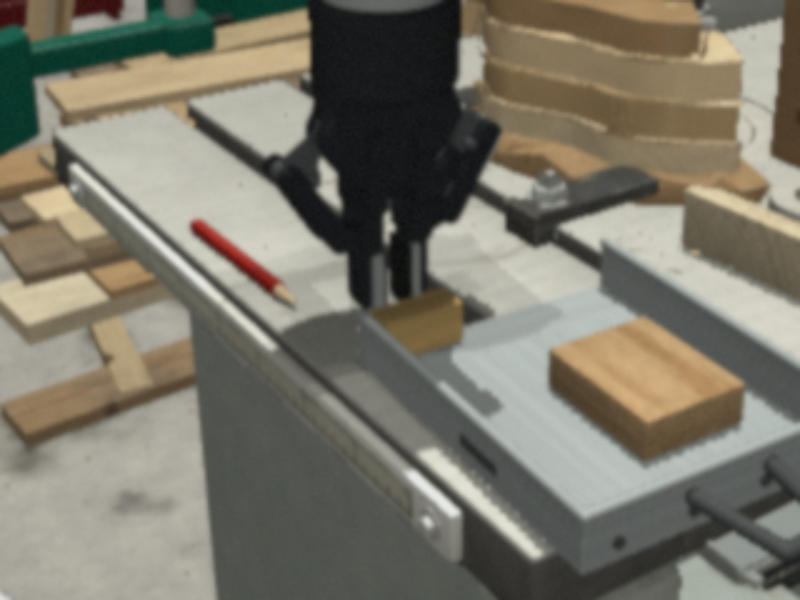

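Emit:
play_rows(motion=[[[-6, 0, 0.3], [0, 0, 0], 14], [[-6, 0, 0.3], [0, 0, 0], 14], [[-6, 0, 0], [0, 0, 0], 14], [[-6, 0, 0], [0, 0, 0], 14], [[-6, 0, 0], [0, 0, 0], 14], [[-6, 0, 0], [0, 0, 0], 14], [[-6, 0, 0], [0, 0, 0], 14]])

```text
t: 18.63
eef_pos: [394.0, -132.9, 6.6]
tool_rot: [[0.293, 0.956, -0.004], [0.956, -0.293, -0.002], [-0.003, -0.003, -1.0]]
contact_force: [1.3, 0.3, 0.3]
gripper_width: 0.163
```

```bash
python3 - <<'E'
from h import *
goto(34,-40,5.5);print(env.get_state()['contact_force'])
f=env.grab_frame('scene');cv2.imwrite('pics/s19.png',cv2.resize(f[180:420,140:460,::-1],None,fx=2.5,fy=2.5))
f=env.grab_frame('top');crop_=cv2.resize(f[220:360,330:520,::-1],None,fx=4,fy=4);cv2.imwrite('pics/t19.png',crop_)
E
```

```text
ab [ 16.5 -39.9] [ 394.  -132.9    6.6] tool delta [-17.5  -0.1   1.2] yawx 72.9 t 18.6333 g 0.16276653114163828 tilt [-0.0036 -0.0024]
[1.26636081 0.26806835 0.27521188]
```

View pics/s19.png

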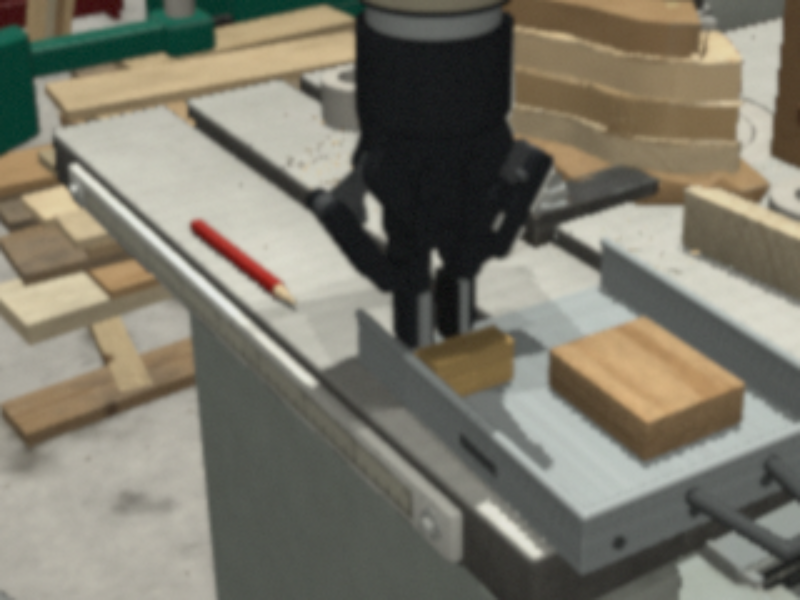

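View pics/t19.png

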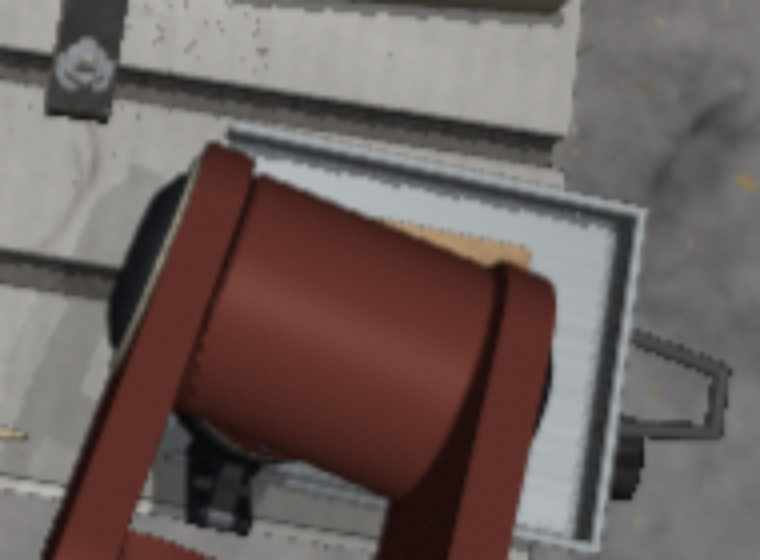

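Emit:
play_rows(motion=[[[-5, 0, 0], [0, 0, 0], 14], [[-5, 0, 0], [0, 0, 0], 14], [[-5, 0, 0], [0, 0, 0], 14], [[-4, 0, 0], [0, 0, 0], 14], [[0, 0, 0], [0, 0, 0], 14], [[8, 0, 0], [0, 0, 0], 14], [[10, 0, -5], [0, 0, 0], 14], [[5, 0, -30], [0, 0, 0], 14]])

```text
t: 19.4
eef_pos: [390.4, -127.8, 36.9]
tool_rot: [[0.298, 0.955, -0.015], [0.955, -0.298, 0.004], [-0.001, -0.015, -1.0]]
contact_force: [-0.3, 0.4, -1.1]
gripper_width: 0.164
```

Emit:
play_rows(motion=[[[0, 0, -38], [0, 0, 0], 14], [[0, 0, -38], [0, 0, 0], 14], [[30, 0, -25], [0, 0, 0], 14], [[40, 0, 0], [0, 0, 0], 14], [[40, 0, 0], [0, 0, 0], 14], [[40, 0, 0], [0, 0, 0], 14], [[30, 0, 0], [0, 0, 0], 14], [[0, 0, 0], [0, 0, 0], 14]])

```text
t: 20.07
eef_pos: [451.3, 58.3, 155.0]
tool_rot: [[0.297, 0.955, 0.004], [0.955, -0.297, 0.004], [0.006, 0.003, -1.0]]
contact_force: [0.3, -0.2, 0.5]
gripper_width: 0.163
```

```bash
python3 - <<'E'
from h import *
goto(34,-40,5.5);print(env.get_state()['contact_force'])
f=env.grab_frame('scene');cv2.imwrite('pics/s20.png',cv2.resize(f[180:420,140:460,::-1],None,fx=2.5,fy=2.5))
f=env.grab_frame('top');cv2.imwrite('pics/t20.png',f[:,:,::-1]);crop('pics/t20.png','pics/t20c.png',330,180,520,370,3)
E
```

```text
ab [-183.1  -41.8] [451.3  58.3 155. ] tool delta [-218.     1.6  148.3] yawx 72.7 t 20.0667 g 0.16312370367690338 tilt [0.0044 0.0044]
[ 0.29101089 -0.21943249  0.47312164]
```

View pics/s20.png

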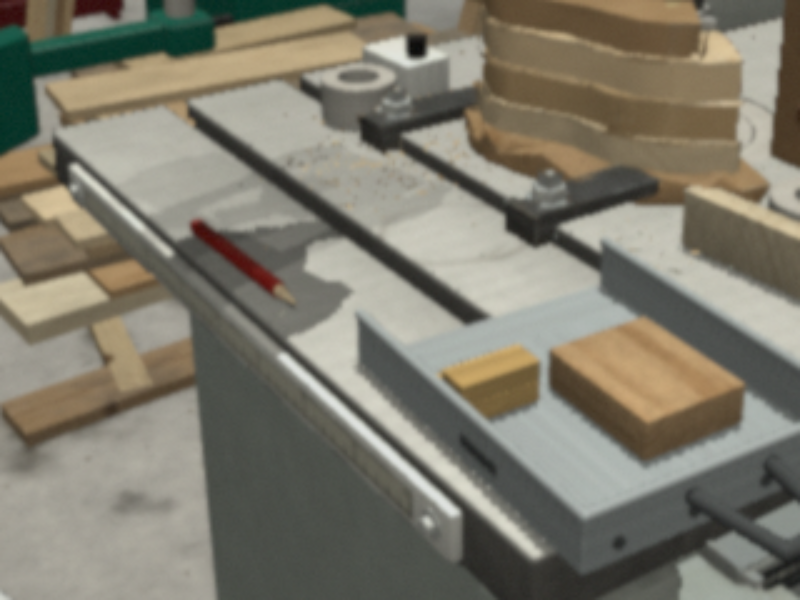

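View pics/t20c.png

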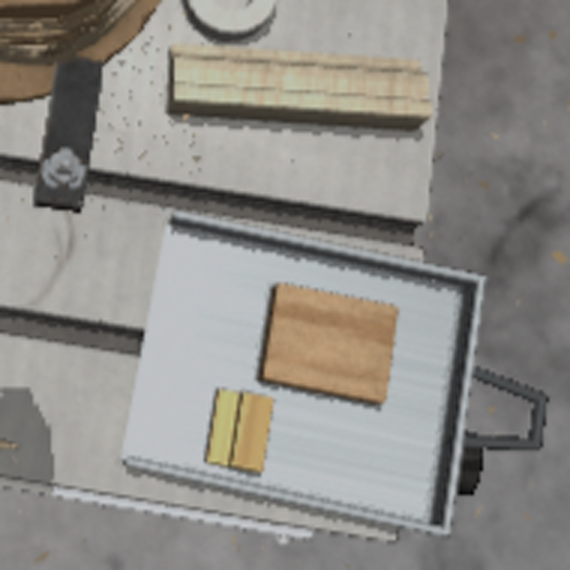

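View pics/t20.png

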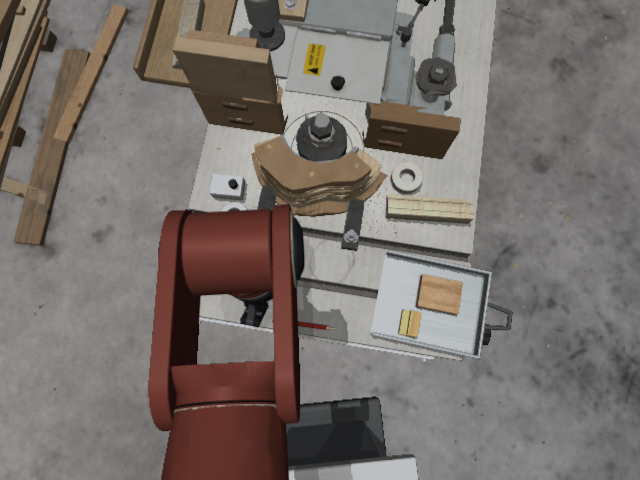

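```bash
python3 - <<'E'
from h import *
B=lambda x,y,z:ab(pl('top',330+x/3,180+y/3,z))
print('reb',B(217,388,13.5),B(207,463,13.5),B(263,474,24.5),B(273,397,24.5),'pencil tip',ab(pl('top',334,327.5,8)))
a=cv2.imread('pics/top0.png').astype(int);b=cv2.imread('pics/t20.png').astype(int)
for n,r in (('wide+mould',(160,385,222,478)),('block',(172,208,196,246))):
    d=abs(a-b)[r[0]:r[2],r[1]:r[3]];print(n,d.mean(),d.max())
s0=cv2.imread('pics/scene0.png')[180:420,140:460];s1=cv2.resize(cv2.imread('pics/s20.png'),(320,240),interpolation=cv2.INTER_AREA)
for n,r in (('ring/block',(10,125,55,185)),('pencil',(85,72,125,122))):
    A=s0[r[0]:r[2],r[1]:r[3]].astype(np.float32).mean(2);C=s1[r[0]:r[2],r[1]:r[3]].astype(np.float32).mean(2);print(n,cv2.phaseCorrelate(A,C))
env.close_job()
E
```

```text
reb [ 48.2 -21.5] [ 49.7 -67. ] [ 81.7 -67.1] [ 80.4 -21.1] pencil tip [-67.8 -78.7]
wide+mould 21.47329171002428 28
block 22.112207602339183 28
ring/block ((-0.012150569978466308, 0.5735716082482476), 1.043742153732865)
pencil ((0.20612629294601703, 0.22499209015491317), 0.6016664177179336)
the job is handed in; nothing more can be done
```

Both scraps are in the pan and the job is handed in. It finished at about 20 s of the 61 s allowed, with the arm raised clear of everything.

- **Offcut:** swept straight in with the two spread fingertips. Its centre is about 110 mm past the front edge, roughly 18 mm off the pan's midline, and it looks flat on the floor.
- **Rebated end:** on the first push it slipped sideways off the fingers. I repositioned, pushed it back into line with the gripper turned slightly, then swept it straight in. Its centre is about 65 mm past the front edge and 44 mm off the midline, about 8 mm clear of the side wall, and it looks flat.
- **Bystanders:** the before-and-after camera pictures show no visible movement. Image matching gave a shift of under 1 pixel for the tall ring, setting block and pencil. The pencil tip measured within about 2 mm of where it started.

**Check that did not settle anything:** the pixel-by-pixel comparison of the moulding sample, wide ring and setting block showed an even brightness change across the picture. For the moulding sample and wide ring I relied on their place in the pictures; the arm never came near them.

The force readings I took, at the end of each move and not throughout, stayed below about 2 N.

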